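# Hold the repaired amplifier board down in the test jig

### The job

The small amplifier board lying on the black foam pad is ready for testing: pick it up by its heat sink and lay it flat in the nest of the grey test jig, between the locating pins, with its row of white connectors towards the hinge. Then swing the pressure frame down on it without slamming it and push its front bar until the floating nest plate has gone down its full 6 mm on to its stops. The frame has no latch and springs back, so keep it pushed down for the readings: finish while still holding it there, and leave the spool, the can and the screwdriver alone.

Things in the scene. Friction and masses are not known exactly. Their poses are not given: they have to be found in the camera images.
- board: green circuit board, 80 (its x) by 110 (its y) by 2 mm, 0.14 kg, flat on a black foam pad 20 mm high. Origin: centre of its underside, z up. Grip it by the aluminium heat sink in its middle: 14 mm thick along x, 44 mm long along y, top 37 mm above the underside. Parts up to 15 mm high stand 24 to 40 mm from the middle along y. Row of white connectors at the +x edge, away from the robot
- jig: test jig: grey metal base 195 mm (its x) by 190 mm (its y) by 45 mm high, fixed to the bench. Origin: centre of its underside; x points from its front (towards the robot) to the hinge at its back, z up. The foam pad with the board is beside it, left or right
- nest (a point): centre of the top face of the black floating nest plate, 62 mm above the bench, moving down with it. The board's underside lies on it, board axes along the jig's, 1.2 mm free all round between six round-topped steel pins, 8 mm thick, 10 mm tall: two each at the front and back edges (36 mm either side of the middle), one at each end. The plate's middle is open over test probes
- frame_hinge (a point): middle of the pressure frame's hinge axis, which runs along the jig's y, 75 mm behind the jig's origin and 58 mm above the bench
- bar_mid (a point): middle of the frame's front bar, round steel, 12 mm thick, 114 mm long along the jig's y, on arms 52 mm either side. Shut: 190 mm in front of the hinge axis, 20 mm above it, 33 mm in front of the frame's front rail. Open: the topmost part, about 250 mm above the bench. Can be pinched from above, fingers in front of and behind it; it turns between them as the frame swings
- frame (a joint): angle of the pressure frame, rad: 0 shut, grows as it opens; starts at 1.6 to 1.85. Its stiff hinge (0.4 N m) keeps it where it is left. Open aluminium frame, 0.30 kg; the heat sink passes through its window. Its four push rods meet a board in the nest at about 0.12 and then push the nest plate down
- nest_plate (a joint): how far the floating nest plate is pressed down, m: 0 up, 0.006 on its stops. Springs push up with 11 N at the top, 25 N on the stops, which takes about 6 to 12 N on the bar. Without a board under the frame it stays up
- spool: reel of solder, 52 mm across and 38 mm high, standing on the bench beyond the jig and the pad, about half way between them. Origin: centre of its underside. A bystander
- can: upright spray can, 52 mm across and 150 mm high, standing at the left. Origin: centre of its underside. A bystander
- driver: screwdriver with a black handle lying on the bench at the right. A bystander
Not all that is in view belongs to the job. There is more than one size of the board; the job needs the middle-sized.

How it is judged:
By the outcome, as a careful person would: the job done as asked, in the order asked, and still so for the second after the job is handed in, while the arm keeps its last pose, push and grip.
It also fails if it takes over 56 s, if anything falls off the work surface, if the arm or the gripper's body presses on something with over 40 N, if the wrist force passes 120 N, or if a joint passes its speed limit or range.

### The arm

A 6-joint arm with a two-finger parallel gripper is mounted at the origin on the work surface. World frame = base frame: x ahead of the robot, y to its left, z up, the work surface at z = 0. Lengths are in m, angles in degrees, forces in N, time in s.
With the tool pointing down it reaches from about 0.325 to 0.775 m from the base axis. Payload 9.3 kg.
Tool frame: the origin (TCP) lies where the fingers leave the gripper's body, on its centre line; the fingertips stand 73 mm ahead of it and the grasp point (between the pads) lies 54 mm ahead of it; z points along the fingers, y is the direction in which the jaws open and shut (so a half turn about z gives the same grasp; the last joint's range is limited). The gripper opens to 85 mm and grips with 20 to 120 N. Pads are 22 mm wide; open, the fingers measure 114 mm over their backs; the gripper's body (76 mm by 85 mm) begins 54 mm behind the grasp point. The pads swing forward as they close: fully open they stand 13 mm farther back than shut.
Start: joints at [-79.561, 14.817, 1.232, 76.415, 0, 81.257], TCP at [0.181, -0.519, 0.304] pointing down, gripper open.
Joint ranges: [-174.27, 174.27], [-52.1, 104.24], [-59.71, 78.15], [-110.17, 111.67], [-87.03, 83.33], [-180, 180]. Speed limits (degrees/s): [127.2, 127.2, 159.86, 180, 180, 180].

### API

Orientations are given as [roll, pitch, yaw] about the fixed x, y, z axes, in that order (R = Rz(yaw) Ry(pitch) Rx(roll)).
In Python, from plant import readout, grab_frame, env, find_in gives the robot as it stands.
- The arm moves only by the shell command python3 -m handwheel 'ROWS' [FORCE]. ROWS is JSON, a list of rows, each an object of numbers: "tx", "ty", "tz": the shift along the tool's x, y, z in m; "ax", "ay", "az": the turn, a rotation vector about the tool's x, y, z in rad; "gripper": the finger opening in m, from 0 to 0.0854. A call has 1 to 12 rows; each row is the pose to reach, as a shift and turn from the pose commanded when the call began, along the tool's axes at that moment; what a row does not reach only later rows make up. A row lasts 1/8 s, in which the tool goes at most 62.5 mm and 10.7 degrees, less where a joint would pass 70% of its speed; a pose out of reach is approached as far as the arm can. A call with a gripper value outside its range is refused whole. The fingers move at their own pace and stop on an object; FORCE is the grip in N (left out, the last holds). Time passes only in rows, so rows that repeat a pose let the fingers close. It gives the time, the measured TCP pose, the force and the opening at its end, in the units of the state.
- readout.get_obs(): the state, without advancing time (a new reading comes with each control period).
- grab_frame(name): name is "side" or "top" or "wrist"; returns a dict with "img" (480x640x3 uint8, red, green, blue), "z_map" (480x640 float32, m along the optical axis (not along the pixel's ray), 0 where there is no reading), "fov_y" (degrees; the focal length in pixels is half the picture's height over the tangent of half this angle, whatever the lens; pixels are square), "cx", "cy" (the principal point, pixels), "xyz" and "rotation" of the camera in the world; the wrist camera has in their place "hand_eye" (4x4, takes a point from camera to tool coordinates, whose origin is the TCP and whose axes are the flange's). Camera axes: x right, y down, z forward; pixel columns grow to the right and rows downward; lengths in m; the calibration is good to about 2 mm. A picture is of the moment at which its call begins: read the wrist's pose just before it.
- env.close_job(): hands the job in, once; it reports no verdict.
Trained networks look in a picture, given as the dict that the camera call returned (one of the last four; its "shot" number tells which), for a name from the list of things; names that differ only in an ending like _2 or _b are one class to them, and where a whole thing is asked for, a point or a joint stands for the part that bears it (a point fixed in the world has none). Each returns a list of dicts, best first, with "score" (0 to 1); they miss things now and then, are a little off and sometimes report something else, mostly with a low value. They report only what shows in the picture. A call takes as long as a camera call. They do not tell look-alikes from the thing itself.
- find_in(picture, name): "position" ([x, y, z] in m, in the coordinates of the camera as it stood for that picture, good to about 4 mm: the middle of the surface that is visible of it).
The state is a dict: "clock": time; "qpos": joint angles; "qd": joint speeds; "joint_torque": joint torques, N m; "tool_pos": TCP position; "orientation": TCP orientation; "force": force on the tool from outside, world axes, zero at the start; "moment": the same for the moment, N m; "grip_width": opening from 0.0 (shut) to 1.0 (fully open).
Only numpy, scipy, OpenCV 4.12 (cv2) and the standard library are available. Lean on these libraries where they do the work, as an engineer would, in place of code of your own. Each camera call takes 0.05 s, during which the arm holds its last target.

## Working session

There is one attempt and no reset: what is moved stays moved. The work goes in short steps, Python scripts to look and compute and a shell command to move; the robot and the scene stay as the last step left them, time stands still between calls to the robot, and variables do not carry over. Pictures are saved under pics/ and viewed, and the job is handed in when it is done.

```bash
ls; mkdir -p pics; python3 - <<'E'
from plant import readout, grab_frame, env, find_in
import cv2, numpy as np
print(readout.get_obs())
for n in ["side","top"]:
    f=grab_frame(n); cv2.imwrite(f"pics/{n}0.png",f["img"][:,:,::-1])
    print(n,f["fov_y"],f["cx"],f["cy"],f["xyz"],f["rotation"])
    np.savez(f"{n}0.npz",**{k:np.array(v) for k,v in f.items()})
    R=np.array(f["rotation"]); t=np.array(f["xyz"])
    for o in ["board","jig","bar_mid","nest","frame_hinge","spool","can","driver","frame"]:
        r=find_in(f,o)
        print(o,[(round(d["score"],2),np.round(R@np.array(d["position"])+t,3).tolist()) for d in r[:4]])
E
```

```text
pics
{'clock': 0.0, 'qpos': array([-7.95604665e+01,  1.48510692e+01,  1.19054653e+00,  7.64163668e+01,
       -1.96466303e-04,  8.12562337e+01]), 'qd': array([-0.10036603, -0.02828215,  0.04611393, -0.10892421,  0.0175311 ,
        0.09163162]), 'joint_torque': array([ 3.19833343e-04, -5.55644310e+01,  3.44523168e+01,  1.39990076e-02,
       -2.67918858e-04,  7.36961084e-06]), 'tool_pos': array([ 0.18068278, -0.51928147,  0.30326861]), 'orientation': array([-1.79923974e+02, -1.14942386e-02,  1.91832924e+01]), 'force': array([-0.02351717, -0.49701811,  0.406532  ]), 'moment': array([-0.04506925,  0.02506317, -0.00473406]), 'grip_width': 0.9986645258668778}
side 48.18993770462573 317.6563058947517 229.34103505052636 [0.02728348 0.67798765 0.81008507] [-130.46741615   -1.16784858 -143.70125859]
board [(0.79, [-118.485, -117.834, -117.702]), (0.7, [-132.205, -131.554, -131.422])]
jig [(0.9, [-181.321, -180.67, -180.538])]
bar_mid [(0.56, [-169.767, -169.117, -168.985])]
nest [(0.58, [-184.673, -184.023, -183.891])]
frame_hinge [(0.88, [-180.318, -179.667, -179.535])]
spool [(0.89, [-152.168, -151.517, -151.385])]
can [(0.74, [-86.853, -86.202, -86.07])]
driver [(0.57, [-235.512, -234.861, -234.729])]
frame [(0.67, [-168.449, -167.799, -167.666])]
top 46.905257444154955 313.60520413659805 230.4331291414497 [0.3898774  0.00432179 1.22229283] [-172.78583587   -1.06793655  -89.15773009]
board [(0.88, [-72.769, -73.154, -71.936]), (0.72, [-117.24, -117.625, -116.407]), (0.67, [-68.436, -68.822, -67.604]), (0.56, [-66.478, -66.863, -65.645])]
jig [(0.61, [-129.567, -129.952, -128.734])]
bar_mid [(0.66, [-117.217, -117.603, -116.385])]
nest [(0.97, [-127.86, -128.246, -127.028]), (0.53, [-129.984, -130.369, -129.151])]
frame_hinge []
spool [(0.67, [-105.175, -105.561, -104.343])]
can [(0.78, [-28.426, -28.812, -27.594])]
driver []
frame [(0.88, [-116.991, -117.377, -116.159])]
```

```bash
cat > h.py <<'E'
from plant import readout, grab_frame, env, find_in
import cv2, numpy as np
from scipy.spatial.transform import Rotation as Ro
def RM(rpy): return Ro.from_euler('xyz',np.array(rpy),degrees=True).as_matrix()
def pose(f,obs=None):
    if "hand_eye" in f:
        H=np.array(f["hand_eye"]); Rt=RM(obs["orientation"])
        return Rt@H[:3,:3], Rt@H[:3,3]+np.array(obs["tool_pos"])
    return RM(f["rotation"]),np.array(f["xyz"])
def fl(f): return 240/np.tan(np.radians(float(f["fov_y"]))/2)
def cloud(f,R,t):
    z=np.array(f["z_map"],float); v,u=np.mgrid[0:480,0:640]; F=fl(f)
    P=np.stack([(u-float(f["cx"]))/F*z,(v-float(f["cy"]))/F*z,z],-1)@R.T+t
    P[z==0]=np.nan
    return P
def proj(f,R,t,p):
    c=(np.atleast_2d(p)-t)@R; F=fl(f)
    return np.c_[c[:,0]/c[:,2]*F+float(f["cx"]),c[:,1]/c[:,2]*F+float(f["cy"])]
E
python3 - <<'E'
from h import *
for n in ["side","top"]:
    f=grab_frame(n); R,t=pose(f)
    P=cloud(f,R,t)
    np.savez(f"{n}0.npz",**{k:np.array(v) for k,v in f.items()})
    print(n)
    for o in ["board","jig","bar_mid","nest","frame_hinge","spool","can","driver","frame"]:
        r=find_in(f,o)
        print(o,[(round(d["score"],2),np.round(R@np.array(d["position"])+t,3).tolist(),proj(f,R,t,R@np.array(d["position"])+t).round().tolist()) for d in r[:4]])
E
```

```text
side
board [(0.73, [0.666, 0.245, 0.001], [[180.0, 299.0]]), (0.7, [0.516, 0.192, 0.017], [[254.0, 312.0]]), (0.6, [0.334, 0.215, -0.001], [[324.0, 375.0]])]
jig [(0.81, [0.54, -0.122, 0.051], [[337.0, 213.0]])]
bar_mid [(0.95, [0.63, -0.141, 0.158], [[311.0, 156.0]])]
nest [(0.97, [0.508, -0.145, 0.063], [[355.0, 209.0]])]
frame_hinge [(0.92, [0.542, -0.121, 0.043], [[336.0, 216.0]])]
spool [(0.78, [0.695, 0.012, 0.041], [[247.0, 219.0]])]
can [(0.95, [0.571, 0.407, 0.104], [[137.0, 342.0]])]
driver [(0.78, [0.504, -0.43, 0.021], [[415.0, 169.0]])]
frame [(0.7, [0.636, -0.139, 0.163], [[308.0, 153.0]])]
top
board [(0.68, [0.521, 0.182, 0.022], [[222.0, 239.0]]), (0.66, [0.347, 0.2, 0.009], [[212.0, 319.0]]), (0.65, [0.667, 0.237, -0.0], [[202.0, 175.0]]), (0.59, [0.579, 0.384, 0.139], [[113.0, 201.0]])]
jig [(0.85, [0.546, -0.154, 0.046], [[378.0, 229.0]])]
bar_mid [(0.77, [0.637, -0.148, 0.199], [[386.0, 171.0]])]
nest [(0.6, [0.512, -0.158, 0.066], [[381.0, 243.0]])]
frame_hinge [(0.8, [0.541, -0.154, 0.045], [[378.0, 231.0]])]
spool [(0.61, [0.695, 0.002, 0.037], [[307.0, 160.0]]), (0.49, [0.544, -0.156, 0.045], [[379.0, 229.0]])]
can [(0.57, [0.578, 0.381, 0.144], [[113.0, 201.0]])]
driver [(0.72, [0.504, -0.431, 0.025], [[503.0, 251.0]]), (0.17, [0.547, -0.152, 0.042], [[377.0, 228.0]])]
frame [(0.68, [0.639, -0.151, 0.198], [[387.0, 170.0]])]
```

View pics/top0.png

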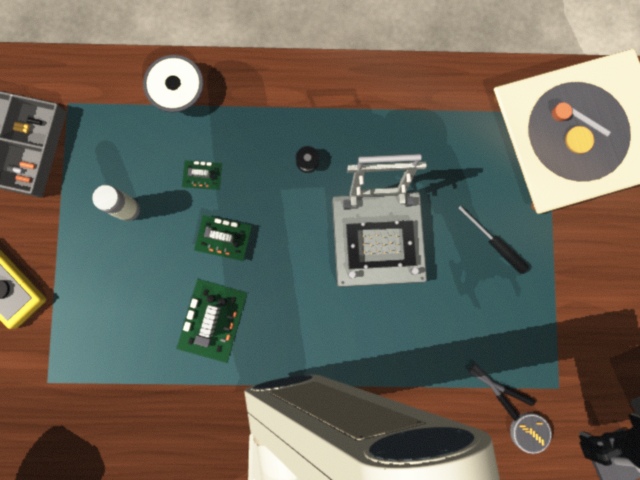

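View pics/side0.png

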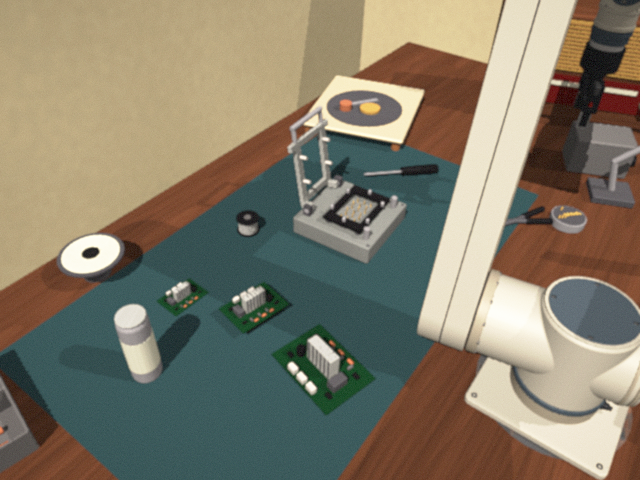

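```bash
cat >> h.py <<'E'
def plan(p,yaw,roll=180,pitch=0):
    o=readout.get_obs(); R=RM(o["orientation"]); d=R.T@(np.array(p)-o["tool_pos"])
    rv=Ro.from_matrix(R.T@RM([roll,pitch,yaw])).as_rotvec()
    print("t=%.2f cur"%o["clock"],o["tool_pos"].round(4),o["orientation"].round(2),"q",o["qpos"].round(1),"shift",d.round(4),"turn",rv.round(4))
E
python3 - <<'E'
from h import *
o=readout.get_obs()
f=grab_frame("wrist"); print(np.round(f["hand_eye"],4),f["fov_y"]); cv2.imwrite("pics/w0.png",f["img"][:,:,::-1])
plan([0.45,-0.12,0.42],90); plan([0.50,0.18,0.30],90)
for n in ["top","side"]:
    g=dict(np.load(n+"0.npz")); R,t=pose(g); P=cloud(g,R,t)
    print(n, np.nanmedian(P[...,2][(abs(P[...,0]-.45)<.03)&(abs(P[...,1])<.05)]))
    big=cv2.resize(g["img"][:,:,::-1][130:300,160:450] if n=="top" else g["img"][:,:,::-1][90:350,200:420],None,fx=2.7 if n=="top" else 2.3,fy=2.7 if n=="top" else 2.3,interpolation=cv2.INTER_CUBIC)
    cv2.imwrite(f"pics/{n}_z.png",big)
E
```

```text
[[ 6.000e-04 -9.460e-01 -3.242e-01  8.370e-02]
 [ 1.000e+00  6.000e-04 -2.000e-04 -1.500e-03]
 [ 4.000e-04 -3.242e-01  9.460e-01 -7.000e-02]
 [ 0.000e+00  0.000e+00  0.000e+00  1.000e+00]] 71.44292875170994
t=2.05 cur [ 0.1807 -0.5195  0.3039] [-180.      0.     19.18] q [-79.6  14.8   1.2  76.4  -0.   81.3] shift [ 0.3856 -0.2888 -0.1161] turn [-0.     -0.     -1.2361]
t=2.05 cur [ 0.1807 -0.5195  0.3039] [-180.      0.     19.18] q [-79.6  14.8   1.2  76.4  -0.   81.3] shift [ 0.5314 -0.5557  0.0039] turn [-0.     -0.     -1.2361]
top 0.0008835550716379537
side 0.00028418805093588517
```

View pics/top_z.png

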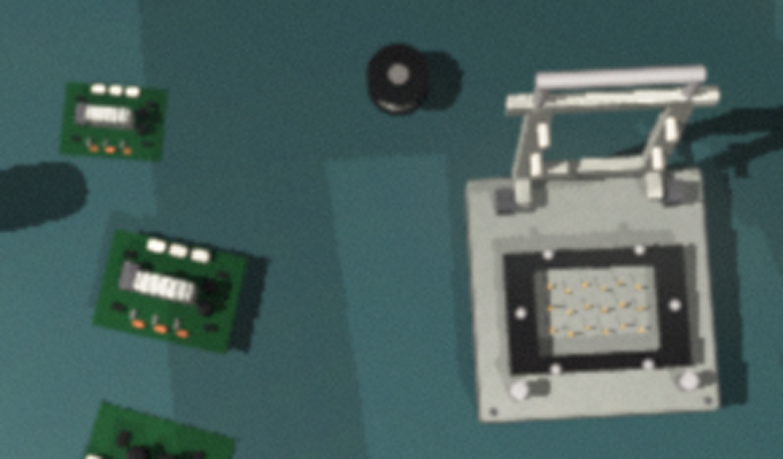

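View pics/w0.png

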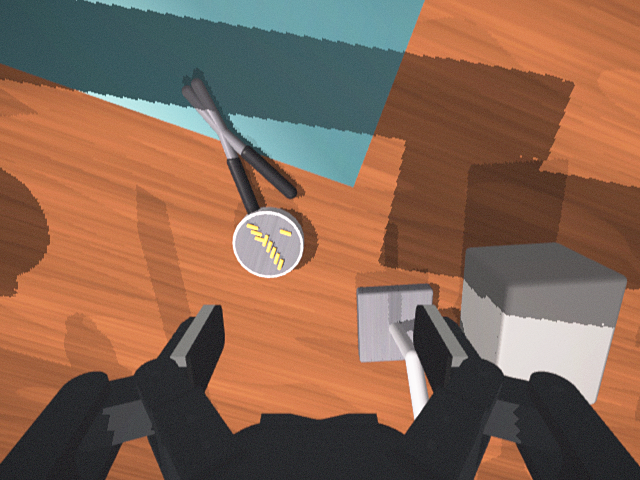

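```bash
python3 -m handwheel '[{"tx":0.04,"ty":-0.03,"tz":-0.01,"az":-0.12,"gripper":0.085},{"tx":0.09,"ty":-0.065,"tz":-0.03,"az":-0.28},{"tx":0.14,"ty":-0.1,"tz":-0.04,"az":-0.44},{"tx":0.19,"ty":-0.138,"tz":-0.056,"az":-0.6},{"tx":0.24,"ty":-0.174,"tz":-0.056,"az":-0.76},{"tx":0.29,"ty":-0.21,"tz":-0.056,"az":-0.92},{"tx":0.34,"ty":-0.246,"tz":-0.056,"az":-1.06},{"tx":0.384,"ty":-0.28,"tz":-0.056,"az":-1.18},{"tx":0.412,"ty":-0.3,"tz":-0.056,"az":-1.236},{"tx":0.424,"ty":-0.307,"tz":-0.056,"az":-1.236},{"tx":0.424,"ty":-0.307,"tz":-0.056,"az":-1.236},{"tx":0.424,"ty":-0.307,"tz":-0.056,"az":-1.236}]'
python3 - <<'E'
from h import *
o=readout.get_obs()
f=grab_frame("wrist"); cv2.imwrite("pics/w1.png",f["img"][:,:,::-1])
R,t=pose(f,o); np.savez("w1.npz",R=R,t=t,**{k:np.array(v) for k,v in f.items()})
print(o["tool_pos"],o["orientation"],o["force"])
for n in ["jig","nest","frame_hinge","bar_mid"]:
    print(n,[(round(d["score"],2),np.round(R@np.array(d["position"])+t,4).tolist(),proj(f,R,t,R@np.array(d["position"])+t).round().tolist()) for d in find_in(f,n)[:3]])
E
```

```text
[ 0.18069239 -0.51945774  0.3038725 ] [-1.79997030e+02  6.92588155e-05  1.91784237e+01] [ 0.01283224 -0.33696137 -0.07413016]
jig []
nest []
frame_hinge []
bar_mid []$[0]: bad value
```

View pics/w1.png

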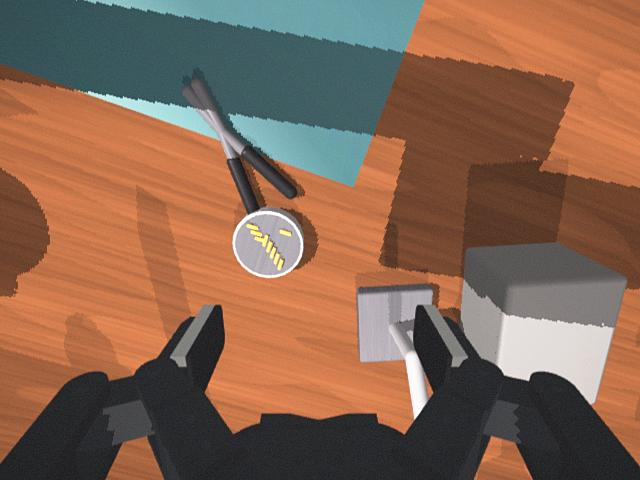

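```bash
python3 -m handwheel '[{"tx":0.04,"ty":-0.03,"tz":-0.01,"ax":0,"ay":0,"az":-0.12,"gripper":0.085},{"tx":0.09,"ty":-0.065,"tz":-0.03,"ax":0,"ay":0,"az":-0.28,"gripper":0.085},{"tx":0.14,"ty":-0.1,"tz":-0.04,"ax":0,"ay":0,"az":-0.44,"gripper":0.085},{"tx":0.19,"ty":-0.138,"tz":-0.056,"ax":0,"ay":0,"az":-0.6,"gripper":0.085},{"tx":0.24,"ty":-0.174,"tz":-0.056,"ax":0,"ay":0,"az":-0.76,"gripper":0.085},{"tx":0.29,"ty":-0.21,"tz":-0.056,"ax":0,"ay":0,"az":-0.92,"gripper":0.085},{"tx":0.34,"ty":-0.246,"tz":-0.056,"ax":0,"ay":0,"az":-1.06,"gripper":0.085},{"tx":0.384,"ty":-0.28,"tz":-0.056,"ax":0,"ay":0,"az":-1.18,"gripper":0.085},{"tx":0.412,"ty":-0.3,"tz":-0.056,"ax":0,"ay":0,"az":-1.236,"gripper":0.085},{"tx":0.424,"ty":-0.307,"tz":-0.056,"ax":0,"ay":0,"az":-1.236,"gripper":0.085},{"tx":0.424,"ty":-0.307,"tz":-0.056,"ax":0,"ay":0,"az":-1.236,"gripper":0.085},{"tx":0.424,"ty":-0.307,"tz":-0.056,"ax":0,"ay":0,"az":-1.236,"gripper":0.085}]'
cat > look.py <<'E'
from h import *
import sys
name,tag=sys.argv[1:3]
o=readout.get_obs()
f=grab_frame(name); cv2.imwrite(f"pics/{tag}.png",f["img"][:,:,::-1])
R,t=pose(f,o); np.savez(tag+".npz",R=R,t=t,**{k:np.array(v) for k,v in f.items()})
print(o["tool_pos"],o["orientation"],o["force"],o["qpos"].round(1))
for n in sys.argv[3:]:
    print(n,[(round(d["score"],2),np.round(R@np.array(d["position"])+t,4).tolist(),proj(f,R,t,R@np.array(d["position"])+t).round().tolist()) for d in find_in(f,n)[:3]])
E
python3 look.py wrist w1 jig nest frame_hinge bar_mid
```

```text
clock: 3.8
tool_pos: [0.4798, -0.0911, 0.3599]
orientation: [-180.0, 0.0, 89.9]
force: [-0.4, -0.2, 1.5]
grip_width: 0.994
[ 0.47983665 -0.09109665  0.35988167] [-1.79984192e+02  1.34458628e-02  8.99060324e+01] [-0.35236159 -0.19628806  1.47389992] [-20.6   8.1   0.7  82.5  -0.   69.5]
jig [(0.68, [0.5775, -0.1349, 0.0631], [[403.0, 242.0]])]
nest [(0.6, [0.5123, -0.1444, 0.0617], [[347.0, 249.0]])]
frame_hinge [(0.57, [0.5731, -0.1361, 0.0611], [[399.0, 242.0]]), (0.21, [0.5132, -0.1462, 0.0632], [[347.0, 251.0]])]
bar_mid [(0.42, [0.6947, 0.0013, 0.0319], [[511.0, 118.0]])]
```

View pics/w1.png

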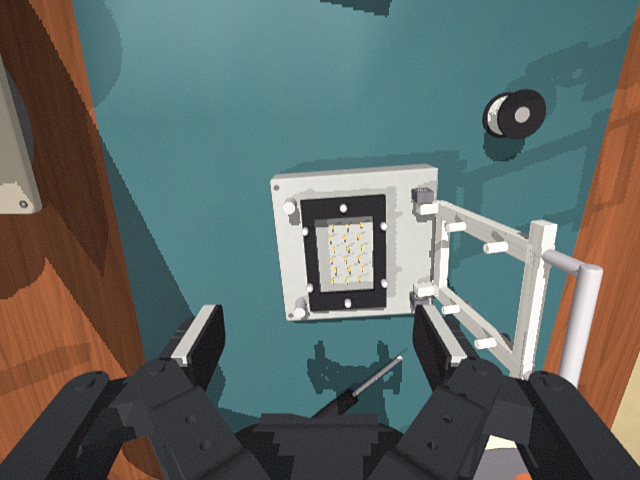

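```bash
python3 - <<'E'
from h import *
g=dict(np.load("w1.npz")); R,t=g["R"],g["t"]; P=cloud(g,R,t)
im=g["img"][:,:,::-1]
cv2.imwrite("pics/w1z.png",cv2.resize(im[160:330,265:455],None,fx=3.5,fy=3.5,interpolation=cv2.INTER_CUBIC))
# heights
z=P[...,2]
for nm,(u,v) in dict(f1=(305,231),f2=(310,288),b1=(383,226),b2=(384,283),e1=(343,208),e2=(348,303),post1=(289,207),post2=(299,311),plate=(312,260),base=(410,260)).items():
    print(nm,P[v,u].round(4), np.nanmax(z[v-4:v+5,u-4:u+5]).round(4))
# blobs: bright on black plate
m=((z>0.066)&(z<0.08)).astype(np.uint8); m[:195]=0;m[315:]=0;m[:,:298]=0;m[:,392:]=0
n,l,s,c=cv2.connectedComponentsWithStats(m)
for i in range(1,n): 
    if s[i,4]>5: print(s[i],c[i].round(1),np.nanmean(P[l==i],0).round(4))
m=((np.abs(z-.045)<.004)&(P[...,1]>-.3)&(P[...,1]<0)).astype(np.uint8); m[330:]=0
n,l,s,c=cv2.connectedComponentsWithStats(m); k=1+np.argmax(s[1:,4])
Q=P[l==k]; r=cv2.minAreaRect(Q[:,:2].astype(np.float32)); print("base",r,np.median(Q[:,2]))
E
```

```text
f1 [ 0.464  -0.1196  0.0704] 0.073
f2 [ 0.469  -0.1909  0.071 ] 0.0731
b1 [ 0.5517 -0.1137  0.0706] 0.0731
b2 [ 0.5573 -0.1848  0.0701] 0.0727
e1 [ 0.5063 -0.093   0.0705] 0.0727
e2 [ 0.5151 -0.2115  0.0705] 0.0729
post1 [ 0.4469 -0.0916  0.0715] 0.0745
post2 [ 0.4553 -0.2221  0.0713] 0.074
plate [ 0.4715 -0.1582  0.0625] 0.0638
base [ 0.593  -0.1654  0.0455] 0.0466
[340 205   7   8  43] [343.1 208.7] [ 0.5065 -0.0938  0.0705]
[381 223   7   8  42] [384.  226.7] [ 0.5529 -0.1145  0.0704]
[301 229   7   7  39] [304.4 232. ] [ 0.4634 -0.1207  0.0705]
[381 281   7   7  41] [384.3 283.9] [ 0.5578 -0.1861  0.0699]
[307 285   6   8  37] [309.5 288.9] [ 0.4684 -0.1924  0.0704]
[345 301   6   7  36] [347.5 304.2] [ 0.5146 -0.2132  0.0703]
[298 306   8   9  60] [301.  310.4] [ 0.4577 -0.2214  0.071 ]
base ((0.5256484746932983, -0.15339571237564087), (0.19469991326332092, 0.18981799483299255), 3.925762414932251) 0.04508255228535768
```

View pics/w1z.png

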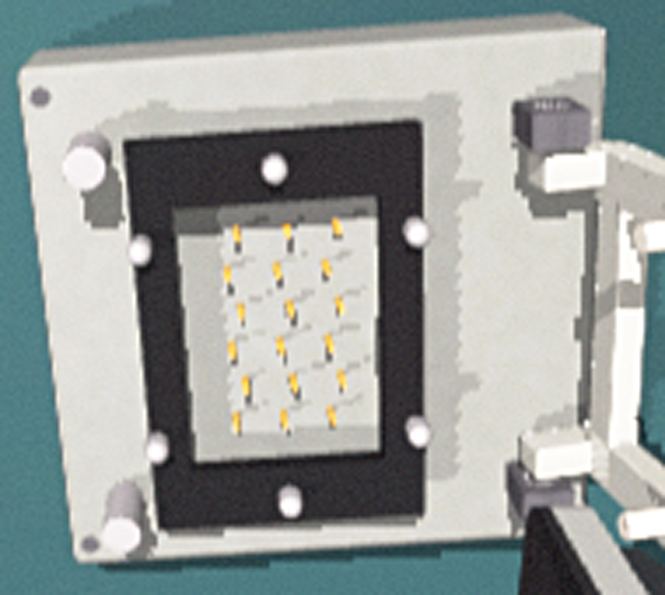

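```bash
python3 -m handwheel '[{"tx":0.03,"ty":0.003,"tz":0.005,"ax":0,"ay":0,"az":0.03,"gripper":0.085},{"tx":0.08,"ty":0.01,"tz":0.02,"ax":0,"ay":0,"az":0.07,"gripper":0.085},{"tx":0.135,"ty":0.02,"tz":0.04,"ax":0,"ay":0,"az":0.11,"gripper":0.085},{"tx":0.19,"ty":0.03,"tz":0.055,"ax":0,"ay":0,"az":0.15,"gripper":0.085},{"tx":0.24,"ty":0.035,"tz":0.07,"ax":0,"ay":0,"az":0.19,"gripper":0.085},{"tx":0.275,"ty":0.04,"tz":0.08,"ax":0,"ay":0,"az":0.2,"gripper":0.085},{"tx":0.291,"ty":0.04,"tz":0.08,"ax":0,"ay":0,"az":0.2,"gripper":0.085},{"tx":0.291,"ty":0.04,"tz":0.08,"ax":0,"ay":0,"az":0.2,"gripper":0.085},{"tx":0.291,"ty":0.04,"tz":0.08,"ax":0,"ay":0,"az":0.2,"gripper":0.085}]'
python3 look.py wrist w2 board
```

```text
clock: 5.18
tool_pos: [0.5204, 0.1997, 0.2804]
orientation: [180.0, 0.0, 78.5]
force: [-0.1, 0.4, -0.2]
grip_width: 0.993
[0.52043292 0.19974259 0.28044346] [1.79955723e+02 6.49305471e-04 7.84900109e+01] [-0.14071498  0.35101301 -0.16938714] [ 12.4  16.   -0.6  73.4  -0.  113.9]
board [(0.84, [0.6628, 0.241, 0.0004], [[449.0, 142.0]]), (0.72, [0.3575, 0.2205, 0.0021], [[167.0, 220.0]]), (0.61, [0.5253, 0.1947, 0.019], [[325.0, 216.0]])]
```

View pics/w2.png

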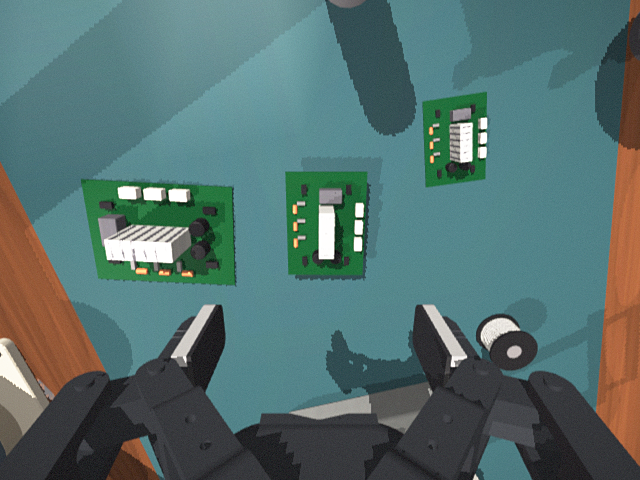

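```bash
cat > bd.py <<'E'
from h import *
import sys
g=dict(np.load(sys.argv[1])); R,t=g["R"],g["t"]; P=cloud(g,R,t); z=P[...,2]; im=g["img"].astype(int)
c=np.array([float(sys.argv[2]),float(sys.argv[3])]); zu=float(sys.argv[4])
near=np.linalg.norm(P[...,:2]-c,axis=-1)<.09
green=(im[...,1]>im[...,0]*1.5)&(im[...,1]>im[...,2]*1.3)&near&(abs(z-zu-.002)<.006)
m=cv2.morphologyEx(green.astype(np.uint8),cv2.MORPH_CLOSE,np.ones((25,25)))
n,l,s,cc=cv2.connectedComponentsWithStats(m); k=1+np.argmax(s[1:,4]); m=(l==k)&near&(abs(z-zu-.002)<.005)
Q=P[m]; r=cv2.minAreaRect(Q[:,:2].astype(np.float32)); print("board",r,"z",np.median(P[green][:,2]))
h=(z>zu+.030)&(z<zu+.045)&near
Q=P[h]; r=cv2.minAreaRect(Q[:,:2].astype(np.float32)); print("sink",r,np.median(Q[:,2]),h.sum())
h=(z>zu+.0345)&(z<zu+.045)&near
Q=P[h]; r=cv2.minAreaRect(Q[:,:2].astype(np.float32)); print("sinktop",r,np.median(Q[:,2]),h.sum())
o=readout.get_obs(); Rt=RM(o["orientation"])
E
python3 bd.py w2.npz .521 .182 .02
python3 - <<'E'
from h import *
g=dict(np.load("w2.npz"))
cv2.imwrite("pics/w2z.png",cv2.resize(g["img"][150:300,265:390][:,:,::-1],None,fx=4,fy=4,interpolation=cv2.INTER_CUBIC))
E
```

```text
board ((0.524271547794342, 0.18547217547893524), (0.10974374413490295, 0.07996495068073273), 78.45140838623047) z 0.02215890379203017
sink ((0.524599552154541, 0.18576934933662415), (0.04370901361107826, 0.01388575043529272), 78.54733276367188) 0.05710674439356159 714
sinktop ((0.524579644203186, 0.18577341735363007), (0.04370901361107826, 0.013845021836459637), 78.54733276367188) 0.057132967647540056 689
```

View pics/w2z.png

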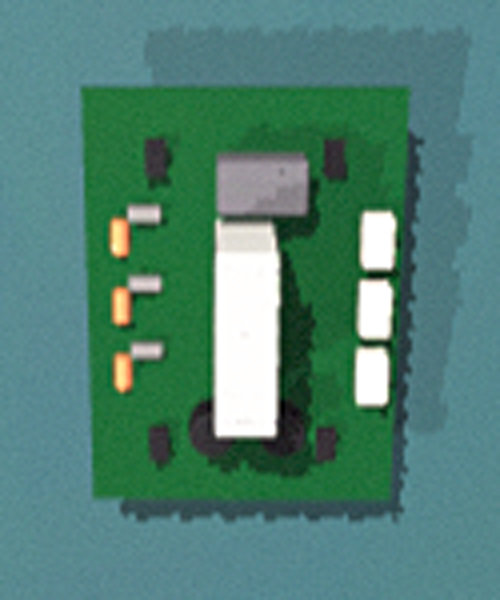

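```bash
python3 -m handwheel '[{"tx":-0.006,"ty":0.003,"tz":0.03,"ax":0,"ay":0,"az":0,"gripper":0.085},{"tx":-0.013,"ty":0.007,"tz":0.075,"ax":0,"ay":0,"az":0,"gripper":0.085},{"tx":-0.013,"ty":0.007,"tz":0.12,"ax":0,"ay":0,"az":0,"gripper":0.085},{"tx":-0.013,"ty":0.007,"tz":0.15,"ax":0,"ay":0,"az":0,"gripper":0.085},{"tx":-0.013,"ty":0.007,"tz":0.17,"ax":0,"ay":0,"az":0,"gripper":0.085},{"tx":-0.013,"ty":0.007,"tz":0.179,"ax":0,"ay":0,"az":0,"gripper":0.085},{"tx":-0.013,"ty":0.007,"tz":0.179,"ax":0,"ay":0,"az":0,"gripper":0.085},{"tx":-0.013,"ty":0.007,"tz":0.179,"ax":0,"ay":0,"az":0,"gripper":0.085}]'
python3 look.py wrist w3; python3 - <<'E'
from h import *
plan([0.5245,0.1857,0.101],78.5)
E
```

```text
clock: 6.28
tool_pos: [0.5251, 0.1866, 0.1018]
orientation: [179.9, -0.0, 78.5]
force: [1.2, -0.2, 0.4]
grip_width: 0.994
[0.52507089 0.18656368 0.10184099] [ 1.79921838e+02 -3.14868356e-02  7.85243183e+01] [ 1.18580035 -0.20423678  0.35986007] [ 10.9  23.2 -17.8  48.9  -0.  112.4]
t=6.33 cur [0.5251 0.1867 0.1019] [ 1.7991e+02 -4.0000e-02  7.8530e+01] q [ 10.9  23.2 -17.8  48.9   0.  112.4] shift [-0.0011 -0.0004  0.0009] turn [ 0.0015 -0.0007  0.0006]
```

View pics/w3.png

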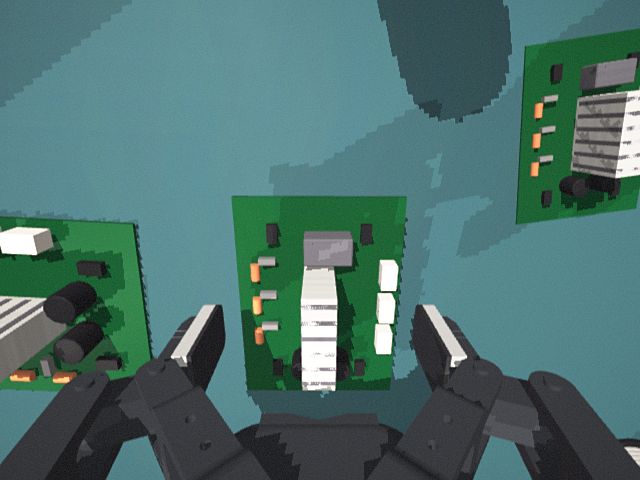

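```bash
python3 -m handwheel '[{"tx":-0.001,"ty":0,"tz":0.001,"ax":0,"ay":0,"az":0,"gripper":0.05},{"tx":-0.001,"ty":0,"tz":0.001,"ax":0,"ay":0,"az":0,"gripper":0.025},{"tx":-0.001,"ty":0,"tz":0.001,"ax":0,"ay":0,"az":0,"gripper":0.02},{"tx":-0.001,"ty":0,"tz":0.001,"ax":0,"ay":0,"az":0,"gripper":0.016},{"tx":-0.001,"ty":0,"tz":0.001,"ax":0,"ay":0,"az":0,"gripper":0.008},{"tx":-0.001,"ty":0,"tz":0.001,"ax":0,"ay":0,"az":0,"gripper":0.005},{"tx":-0.001,"ty":0,"tz":0.001,"ax":0,"ay":0,"az":0,"gripper":0.005},{"tx":-0.001,"ty":0,"tz":0.001,"ax":0,"ay":0,"az":0,"gripper":0.005}]' 60
python3 look.py wrist w4
```

```text
clock: 7.32
tool_pos: [0.5245, 0.1858, 0.1001]
orientation: [180.0, -0.0, 78.5]
force: [-0.3, -0.4, 5.5]
grip_width: 0.155
[0.52447851 0.18576122 0.10008004] [ 1.79981022e+02 -1.02417034e-02  7.85460016e+01] [-0.32761757 -0.40020198  5.53636831] [ 10.9  23.3 -18.   48.7   0.  112.3]
```

View pics/w4.png

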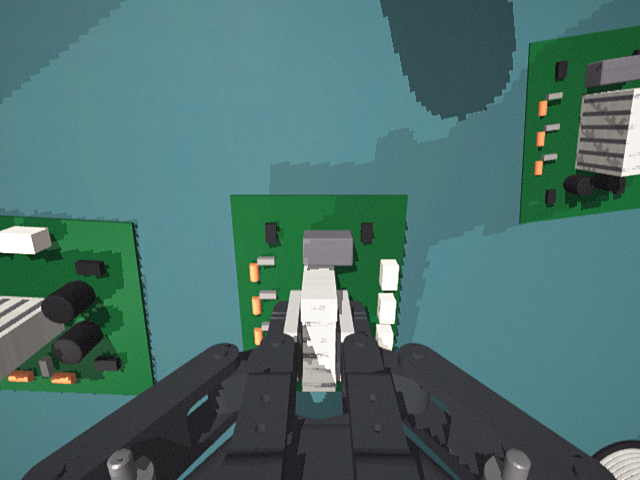

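```bash
python3 - <<'E'
from h import *
J=np.array([.5105,-.154]); a=np.radians(3.92); A=np.array([[np.cos(a),np.sin(a)],[-np.sin(a),np.cos(a)]])
for n in ["w1","top0","side0"]:
    g=dict(np.load(n+".npz"))
    R,t=(g["R"],g["t"]) if "R" in g else pose(g)
    P=cloud(g,R,t).reshape(-1,3); P=P[~np.isnan(P[:,0])]
    q=(P[:,:2]-J)@A.T
    for z0 in np.arange(.05,.27,.02):
        m=(P[:,2]>z0)&(P[:,2]<z0+.02)&(q[:,0]>.045)&(q[:,0]<.2)&(abs(q[:,1])<.09)
        if m.sum()>5: print(n,z0.round(2),m.sum(),"x",np.percentile(q[m,0],[0,5,50,95]).round(3),"y",q[m,1].min().round(3),q[m,1].max().round(3))
# knuckle extents from w4 in tool frame
g=dict(np.load("w4.npz")); H=g["hand_eye"]; T=cloud(g,H[:3,:3],H[:3,3]).reshape(-1,3)
for z0 in np.arange(-.06,.08,.01):
    m=(T[:,2]>z0)&(T[:,2]<z0+.01)&(abs(T[:,0])<.05)
    if m.sum()>5: print(z0.round(2),m.sum(),"toolx",T[m,0].min().round(3),T[m,0].max().round(3),"tooly",T[m,1].min().round(3),T[m,1].max().round(3))
E
```

```text
w1 0.05 1610 x [0.045 0.046 0.093 0.107] y -0.074 0.073
w1 0.07 1058 x [0.045 0.093 0.11  0.117] y -0.069 0.073
w1 0.09 351 x [0.11  0.111 0.113 0.12 ] y -0.059 0.059
w1 0.11 751 x [0.098 0.099 0.115 0.124] y -0.06 0.059
w1 0.13 625 x [0.116 0.117 0.119 0.126] y -0.06 0.059
w1 0.15 632 x [0.119 0.12  0.122 0.129] y -0.058 0.059
w1 0.17 1228 x [0.107 0.108 0.124 0.132] y -0.059 0.059
w1 0.19 2992 x [0.125 0.126 0.128 0.137] y -0.064 0.074
w1 0.21 1536 x [0.128 0.129 0.132 0.136] y -0.056 0.074
w1 0.23 2974 x [0.131 0.133 0.135 0.142] y -0.032 0.057
top0 0.05 391 x [0.045 0.046 0.09  0.106] y -0.089 0.086
top0 0.07 281 x [0.045 0.083 0.109 0.116] y -0.076 0.07
top0 0.09 44 x [0.109 0.11  0.112 0.117] y -0.061 0.056
top0 0.11 126 x [0.097 0.098 0.113 0.121] y -0.061 0.056
top0 0.13 51 x [0.115 0.115 0.117 0.123] y -0.061 0.056
top0 0.15 52 x [0.118 0.119 0.121 0.127] y -0.061 0.056
top0 0.17 141 x [0.106 0.108 0.122 0.126] y -0.062 0.056
top0 0.19 342 x [0.124 0.125 0.128 0.137] y -0.076 0.071
top0 0.21 262 x [0.127 0.128 0.131 0.137] y -0.076 0.07
top0 0.23 380 x [0.131 0.132 0.137 0.1
[... 516 characters left out ...]
8] y -0.078 0.074
side0 0.21 135 x [0.127 0.128 0.133 0.139] y -0.07 0.069
side0 0.23 250 x [0.132 0.133 0.136 0.142] y -0.061 0.057
-0.03 2706 toolx 0.015 0.023 tooly -0.06 0.059
-0.02 15108 toolx 0.003 0.021 tooly -0.065 0.063
-0.01 13530 toolx -0.012 0.02 tooly -0.06 0.061
0.0 7940 toolx -0.012 0.02 tooly -0.054 0.052
0.01 8277 toolx -0.012 0.016 tooly -0.048 0.046
0.02 3495 toolx -0.01 0.016 tooly -0.042 0.041
0.03 1224 toolx -0.011 0.015 tooly -0.029 0.026
0.04 4284 toolx -0.023 0.023 tooly -0.021 0.02
0.05 1202 toolx -0.028 0.023 tooly -0.15 0.02
0.06 3491 toolx -0.038 0.039 tooly -0.155 0.036
0.07 17638 toolx -0.05 0.05 tooly -0.164 0.04
0.08 2749 toolx -0.035 0.043 tooly -0.173 0.039
```

```bash
python3 -m handwheel '[{"tx":0,"ty":0,"tz":-0.008,"ax":0,"ay":0,"az":0,"gripper":0.005},{"tx":0,"ty":0,"tz":-0.025,"ax":0,"ay":0,"az":0,"gripper":0.005},{"tx":0,"ty":0,"tz":-0.05,"ax":0,"ay":0,"az":0,"gripper":0.005},{"tx":0,"ty":0,"tz":-0.08,"ax":0,"ay":0,"az":0,"gripper":0.005},{"tx":0,"ty":0,"tz":-0.1,"ax":0,"ay":0,"az":0,"gripper":0.005},{"tx":0,"ty":0,"tz":-0.11,"ax":0,"ay":0,"az":0,"gripper":0.005},{"tx":0,"ty":0,"tz":-0.11,"ax":0,"ay":0,"az":0,"gripper":0.005}]'
python3 look.py wrist w5; python3 bd.py w5.npz .524 .186 .13
python3 - <<'E'
from h import *
plan([.5105,-.154,.22],93.92)
E
```

```text
clock: 8.25
tool_pos: [0.5244, 0.1857, 0.2101]
orientation: [180.0, -0.0, 78.5]
force: [-0.9, -0.4, -1.9]
grip_width: 0.149
[0.52441802 0.18571645 0.21009075] [ 1.79973016e+02 -9.05888615e-03  7.85435700e+01] [-0.91244192 -0.36134573 -1.94174734] [ 10.9  17.9  -8.4  63.7  -0.  112.3]
board ((0.526673436164856, 0.19889040291309357), (0.08345761150121689, 0.08079119026660919), 78.48180389404297) z 0.1320805363336094
sink ((0.523786187171936, 0.18578079342842102), (0.04073258861899376, 0.041487667709589005), 32.79676055908203) 0.1670892657101224 4974
sinktop ((0.5237601399421692, 0.18570786714553833), (0.04072658717632294, 0.04128757119178772), 33.089988708496094) 0.16721556932761367 4430
t=8.30 cur [0.5242 0.1856 0.2094] [-1.7997e+02  2.0000e-02  7.8540e+01] q [ 10.9  17.9  -8.4  63.7  -0.  112.3] shift [-0.3356  0.0541 -0.0105] turn [-6.000e-04  2.000e-04 -2.685e-01]
```

View pics/w5.png

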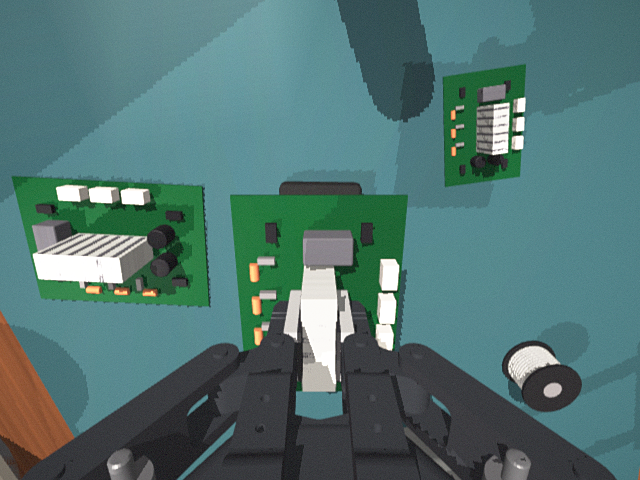

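```bash
cat > inhand.py <<'E'
from h import *
import sys
g=dict(np.load(sys.argv[1])); H=g["hand_eye"]; T=cloud(g,H[:3,:3],H[:3,3]); im=g["img"].astype(int)
m=(abs(T[...,2]-.078)<.006)&(abs(T[...,0])<.07)&(abs(T[...,1])<.05)&(im[...,1]>im[...,0]*1.5)&(im[...,1]>im[...,2]*1.3)
n,l,s,c=cv2.connectedComponentsWithStats(m.astype(np.uint8)); k=1+np.argmax(s[1:,4]); m=l==k
Q=T[m]; print("n",m.sum(),"plane z",np.linalg.lstsq(np.c_[Q[:,:2],np.ones(len(Q))],Q[:,2],rcond=None)[0].round(4))
vs,us=np.where(m)
top=np.array([T[vs[us==u].min(),u] for u in range(us.min()+8,us.max()-8)])
p=np.polyfit(top[:,1],top[:,0],1); print("top edge x at y=0 %.4f slope %.2fdeg"%(p[1],np.degrees(np.arctan(p[0]))))
L=[];Rr=[]
for v in range(vs.min()+6,vs.min()+130):
    uu=us[vs==v]
    if len(uu): L.append(T[v,uu.min()]);Rr.append(T[v,uu.max()])
for nm,E in (("L",np.array(L)),("R",np.array(Rr))):
    E=E[abs(E[:,1]-np.median(E[:,1]))<.003]
    p=np.polyfit(E[:,0],E[:,1],1); print(nm,"y at x=0 %.4f slope %.2f, median y %.4f"%(p[1],np.degrees(np.arctan(p[0])),np.median(E[:,1])))
E
python3 inhand.py w5.npz; python3 inhand.py w4.npz
```

```text
n 14161 plane z [0.0005 0.0009 0.078 ]
top edge x at y=0 0.0548 slope -0.00deg
L y at x=0 -0.0403 slope -0.03, median y -0.0403
R y at x=0 0.0391 slope -0.07, median y 0.0391
n 14149 plane z [0.0011 0.0009 0.078 ]
top edge x at y=0 0.0548 slope -0.01deg
L y at x=0 -0.0403 slope 0.01, median y -0.0403
R y at x=0 0.0391 slope -0.09, median y 0.0391
```

```bash
python3 -m handwheel '[{"tx":-0.015,"ty":0.0025,"tz":-0.005,"ax":0,"ay":0,"az":-0.012,"gripper":0.005},{"tx":-0.045,"ty":0.0075,"tz":-0.01,"ax":0,"ay":0,"az":-0.036,"gripper":0.005},{"tx":-0.085,"ty":0.014,"tz":-0.011,"ax":0,"ay":0,"az":-0.068,"gripper":0.005},{"tx":-0.13,"ty":0.021,"tz":-0.011,"ax":0,"ay":0,"az":-0.104,"gripper":0.005},{"tx":-0.175,"ty":0.0285,"tz":-0.011,"ax":0,"ay":0,"az":-0.14,"gripper":0.005},{"tx":-0.22,"ty":0.0358,"tz":-0.011,"ax":0,"ay":0,"az":-0.176,"gripper":0.005},{"tx":-0.26,"ty":0.0423,"tz":-0.011,"ax":0,"ay":0,"az":-0.21,"gripper":0.005},{"tx":-0.295,"ty":0.048,"tz":-0.011,"ax":0,"ay":0,"az":-0.24,"gripper":0.005},{"tx":-0.32,"ty":0.0525,"tz":-0.011,"ax":0,"ay":0,"az":-0.26,"gripper":0.005},{"tx":-0.3345,"ty":0.0545,"tz":-0.011,"ax":0,"ay":0,"az":-0.2685,"gripper":0.005},{"tx":-0.3356,"ty":0.0547,"tz":-0.011,"ax":0,"ay":0,"az":-0.2685,"gripper":0.005},{"tx":-0.3356,"ty":0.0547,"tz":-0.011,"ax":0,"ay":0,"az":-0.2685,"gripper":0.005}]'
python3 look.py wrist w6;  python3 inhand.py w6.npz
```

```text
clock: 9.8
tool_pos: [0.5112, -0.1534, 0.2206]
orientation: [-180.0, -0.0, 93.9]
force: [0.4, 0.3, -2.5]
grip_width: 0.155
[ 0.51123924 -0.15335148  0.22063109] [-1.79975771e+02 -3.09965085e-02  9.39351952e+01] [ 0.41292522  0.31093493 -2.53736894] [-25.7  15.4 -10.3  64.3   0.   60.4]
n 14100 plane z [0.0005 0.0008 0.078 ]
top edge x at y=0 0.0550 slope 0.12deg
L y at x=0 -0.0397 slope -0.10, median y -0.0398
R y at x=0 0.0393 slope -0.01, median y 0.0393
```

View pics/w6.png

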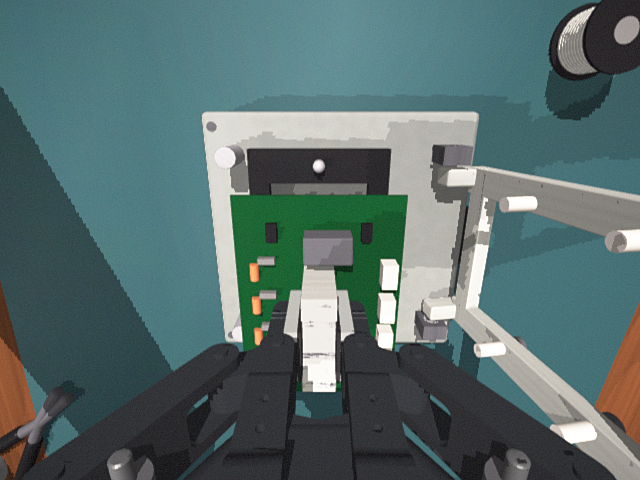

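```bash
python3 -m handwheel '[{"tx":0,"ty":0,"tz":0.01,"ax":0,"ay":0,"az":0,"gripper":0.005},{"tx":0,"ty":0,"tz":0.03,"ax":0,"ay":0,"az":0,"gripper":0.005},{"tx":0,"ty":0,"tz":0.045,"ax":0,"ay":0,"az":0,"gripper":0.005},{"tx":0,"ty":0,"tz":0.05,"ax":0,"ay":0,"az":0,"gripper":0.005},{"tx":0,"ty":0,"tz":0.05,"ax":0,"ay":0,"az":0,"gripper":0.005},{"tx":0,"ty":0,"tz":0.05,"ax":0,"ay":0,"az":0,"gripper":0.005}]'
python3 look.py wrist w7;  python3 inhand.py w7.npz
python3 - <<'E'
from h import *
g=dict(np.load("w7.npz"))
cv2.imwrite("pics/w7z.png",cv2.resize(g["img"][120:400,200:440][:,:,::-1],None,fx=2.1,fy=2.1,interpolation=cv2.INTER_CUBIC))
H=g["hand_eye"]; T=cloud(g,H[:3,:3],H[:3,3]); W=cloud(g,g["R"],g["t"]); z=W[...,2]
m=((z>0.0655)&(z<0.08)).astype(np.uint8)
n,l,s,c=cv2.connectedComponentsWithStats(m)
for i in range(1,n):
    if s[i,4]>15: print(s[i],c[i].round(1),"tool",np.nanmean(T[l==i],0).round(4),"world",np.nanmean(W[l==i],0).round(4))
E
```

```text
clock: 10.6
tool_pos: [0.5116, -0.1542, 0.1714]
orientation: [180.0, 0.0, 93.9]
force: [0.1, 0.7, -1.4]
grip_width: 0.152
[ 0.51159336 -0.15420413  0.17139553] [1.79955190e+02 2.57633436e-02 9.39243383e+01] [ 0.12855921  0.6582598  -1.39059643] [-25.8  17.5 -15.1  57.4  -0.   60.3]
n 14100 plane z [0.0008 0.0006 0.078 ]
top edge x at y=0 0.0550 slope 0.08deg
L y at x=0 -0.0398 slope -0.11, median y -0.0398
R y at x=0 0.0393 slope -0.09, median y 0.0393
[184 151  32  29 697] [199.4 164.6] tool [ 0.0662 -0.0598  0.0998] world [ 0.4475 -0.0923  0.0715]
[472 150  44  25 953] [493.7 162.1] tool [0.0672 0.0885 0.1026] world [ 0.5953 -0.0812  0.0688]
[310 168  16  16 199] [317.6 175.6] tool [ 0.0606 -0.0008  0.1009] world [ 0.5068 -0.0938  0.0705]
[ 485  178   77  201 5173] [515.5 274. ] tool [0.0052 0.1087 0.0986] world [ 0.6198 -0.1416  0.0729]
[479 180  21  22 205] [486.9 190.2] tool [0.0523 0.0888 0.1053] world [ 0.5966 -0.096   0.0661]
[227 215   6  14  57] [229.4 221.4] tool [ 0.0366 -0.0475  0.1003] world [ 0.4618 -0.121   0.071 ]
[405 215   5  13  36] [406.9 221.3] tool [0.0366 0.0467 0.1007] world [ 0.5557 -0.1146  0.0707]
[237 329   6  13  50] [239.6 335.3] tool [-0.0347 -0.0476  0.101 ] world [ 0.4665 -0.1921  0.0704]
[395 329   4  13  29] [396.7 334.9] tool [-0.0347  0.0469  0.1016] world [ 0.5609 -0.1857  0.0698]
[454 347  16  15 139] [460.5 354.6] tool [-0.0518  0.0892  0.1053] world [ 0.6042 -0.1998  0.0662]
[458 366  17  12 104] [468.1 370.1] tool [-0.0621  0.0946  0.1034] world [ 0.6103 -0.2097  0.0681]
```

View pics/w7z.png

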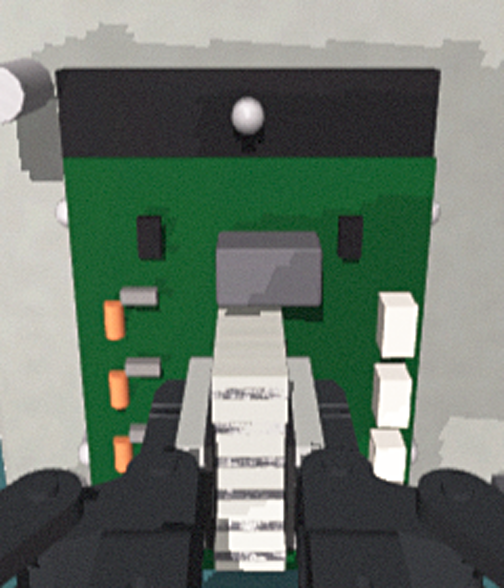

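```bash
python3 -m handwheel '[{"tx":0,"ty":-0.0003,"tz":0.008,"ax":0,"ay":0,"az":0,"gripper":0.005},{"tx":0,"ty":-0.0003,"tz":0.015,"ax":0,"ay":0,"az":0,"gripper":0.005},{"tx":0,"ty":-0.0003,"tz":0.018,"ax":0,"ay":0,"az":0,"gripper":0.005},{"tx":0,"ty":-0.0003,"tz":0.021,"ax":0,"ay":0,"az":0,"gripper":0.005},{"tx":0,"ty":-0.0003,"tz":0.0235,"ax":0,"ay":0,"az":0,"gripper":0.005},{"tx":0,"ty":-0.0003,"tz":0.0235,"ax":0,"ay":0,"az":0,"gripper":0.005}]'
python3 look.py wrist w8;  python3 inhand.py w8.npz
```

```text
clock: 11.4
tool_pos: [0.511, -0.1541, 0.1472]
orientation: [-180.0, -0.0, 93.9]
force: [-0.7, 0.6, -2.3]
grip_width: 0.152
[ 0.51098889 -0.15408889  0.14724418] [-1.79990556e+02 -5.58841717e-03  9.39257944e+01] [-0.70400544  0.60929314 -2.26668135] [-25.8  18.7 -17.3  54.    0.   60.3]
n 14251 plane z [0.0003 0.0011 0.078 ]
top edge x at y=0 0.0550 slope 0.07deg
L y at x=0 -0.0400 slope -0.07, median y -0.0400
R y at x=0 0.0395 slope -0.04, median y 0.0395
```

View pics/w8.png

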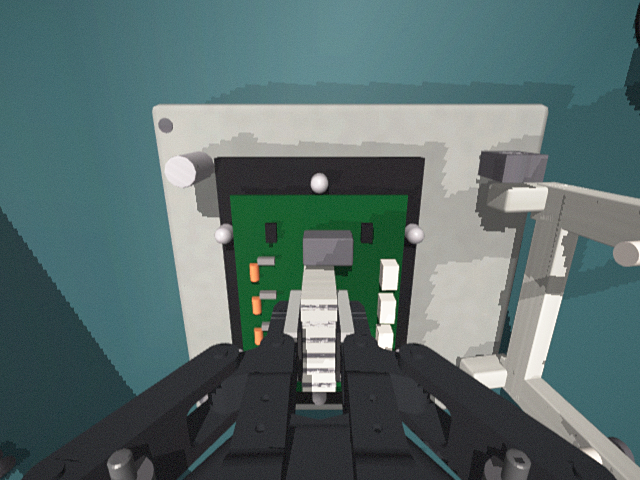

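```bash
python3 -m handwheel '[{"tx":0,"ty":0,"tz":0.002,"ax":0,"ay":0,"az":0,"gripper":0.005},{"tx":0,"ty":0,"tz":0.004,"ax":0,"ay":0,"az":0,"gripper":0.005},{"tx":0,"ty":0,"tz":0.005,"ax":0,"ay":0,"az":0,"gripper":0.005},{"tx":0,"ty":0,"tz":0.005,"ax":0,"ay":0,"az":0,"gripper":0.005},{"tx":0,"ty":0,"tz":0.005,"ax":0,"ay":0,"az":0,"gripper":0.005}]'
```

```text
clock: 12.08
tool_pos: [0.511, -0.1541, 0.1424]
orientation: [180.0, 0.0, 93.9]
force: [-0.3, 0.7, -0.9]
grip_width: 0.157
```

```bash
python3 -m handwheel '[{"tx":0,"ty":0,"tz":0.0006,"ax":0,"ay":0,"az":0,"gripper":0.005},{"tx":0,"ty":0,"tz":0.0012,"ax":0,"ay":0,"az":0,"gripper":0.005},{"tx":0,"ty":0,"tz":0.0012,"ax":0,"ay":0,"az":0,"gripper":0.005}]'
python3 look.py wrist w9;  python3 inhand.py w9.npz
```

```text
clock: 12.45
tool_pos: [0.5111, -0.1541, 0.142]
orientation: [180.0, 0.0, 93.9]
force: [-3.7, 1.0, 8.4]
grip_width: 0.158
[ 0.51105408 -0.15412661  0.14202613] [1.79955698e+02 3.06212087e-02 9.39263148e+01] [-3.67417121  1.04940706  8.41286068] [-25.8  19.  -17.8  53.2  -0.   60.3]
n 14308 plane z [0.     0.0014 0.078 ]
top edge x at y=0 0.0550 slope 0.08deg
L y at x=0 -0.0401 slope -0.14, median y -0.0401
R y at x=0 0.0396 slope -0.10, median y 0.0395
```

View pics/w9.png

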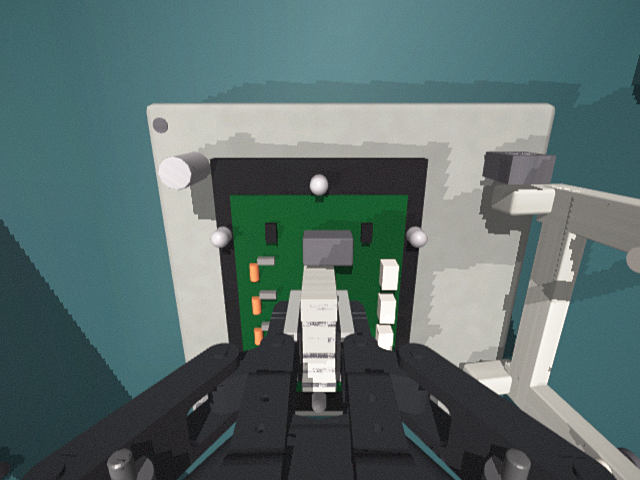

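```bash
python3 -m handwheel '[{"tx":0,"ty":0,"tz":0.0004,"ax":0,"ay":0,"az":0,"gripper":0.018},{"tx":0,"ty":0,"tz":0.0,"ax":0,"ay":0,"az":0,"gripper":0.022},{"tx":0,"ty":0,"tz":0,"ax":0,"ay":0,"az":0,"gripper":0.025},{"tx":0,"ty":0,"tz":0,"ax":0,"ay":0,"az":0,"gripper":0.025}]' 20
python3 -m handwheel '[{"tx":0,"ty":0,"tz":-0.005,"ax":0,"ay":0,"az":0,"gripper":0.025},{"tx":0,"ty":0,"tz":-0.02,"ax":0,"ay":0,"az":0,"gripper":0.025},{"tx":0,"ty":0,"tz":-0.05,"ax":0,"ay":0,"az":0,"gripper":0.03},{"tx":0,"ty":0,"tz":-0.1,"ax":0,"ay":0,"az":0,"gripper":0.03},{"tx":0,"ty":0,"tz":-0.15,"ax":0,"ay":0,"az":0,"gripper":0.03},{"tx":0,"ty":0,"tz":-0.19,"ax":0,"ay":0,"az":0,"gripper":0.03},{"tx":0,"ty":0,"tz":-0.2,"ax":0,"ay":0,"az":0,"gripper":0.03},{"tx":0,"ty":0,"tz":-0.2,"ax":0,"ay":0,"az":0,"gripper":0.03}]'
python3 look.py wrist w10 bar_mid;  python3 bd.py w10.npz .511 -.154 .062
```

```text
clock: 13.0
tool_pos: [0.511, -0.1541, 0.1411]
orientation: [-180.0, -0.0, 93.9]
force: [-0.7, -0.4, -0.4]
grip_width: 0.295
clock: 14.0
tool_pos: [0.511, -0.1541, 0.3418]
orientation: [179.9, 0.0, 93.9]
force: [-0.3, 0.3, -0.8]
grip_width: 0.354
[ 0.51095613 -0.15407893  0.34178217] [1.79938212e+02 3.38968560e-02 9.39233866e+01] [-0.26624514  0.33973451 -0.80542898] [-25.8  12.7   3.9  81.1   0.   60.3]
bar_mid [(0.94, [0.6437, -0.1345, 0.2104], [[527.0, 247.0]])]
board ((0.5107385516166687, -0.15496769547462463), (0.08104906231164932, 0.1116299033164978), 3.902132511138916) z 0.06415084503944707
sink ((0.510658323764801, -0.1542862057685852), (0.014370962046086788, 0.04431690275669098), 3.165823221206665) 0.09913922750469878 656
sinktop ((0.5108130574226379, -0.15431123971939087), (0.01435057446360588, 0.04436217248439789), 3.640475034713745) 0.09917997037017062 641
```

View pics/w10.png

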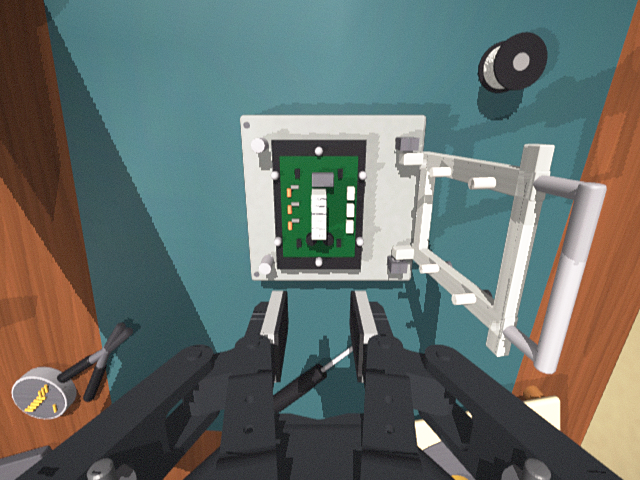

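```bash
cat > bar.py <<'E'
from h import *
import sys
from scipy.optimize import least_squares
a=np.radians(3.92); A=np.array([[np.cos(a),np.sin(a)],[-np.sin(a),np.cos(a)]]); HN=np.array([.511,-.154])+A.T@[.09,0]
print("hinge",HN.round(4))
for tag in sys.argv[1:]:
    g=dict(np.load(tag+".npz")); R,t=(g["R"],g["t"]) if "R" in g else pose(g)
    P=cloud(g,R,t).reshape(-1,3); P=P[~np.isnan(P[:,0])]
    q=np.c_[(P[:,:2]-HN)@A.T,P[:,2]-.058]
    r=np.hypot(q[:,0],q[:,2]); m=(abs(r-.191)<.012)&(abs(q[:,1])<.046)&(q[:,2]>-.03)&(q[:,0]<.1)
    Q=q[m]
    th0=np.median(np.arctan2(Q[:,2],-Q[:,0]))
    m=abs(np.arctan2(Q[:,2],-Q[:,0])-th0)<.08; Q=Q[m]
    c=((np.array(g["xyz"]) if "xyz" in g else t)); cq=np.r_[A@(c[:2]-HN),c[2]-.058]
    d=np.array([cq[0]-Q[:,0].mean(),cq[2]-Q[:,2].mean()]); d/=np.hypot(*d)
    s=least_squares(lambda p:np.hypot(Q[:,0]-p[0],Q[:,2]-p[1])-.006,[Q[:,0].mean()-d[0]*.005,Q[:,2].mean()-d[1]*.005],loss="soft_l1",f_scale=.001)
    b=s.x; th=np.arctan2(b[1],-b[0])-np.arctan2(.02,.19)
    w=A.T@[b[0],0]+HN
    print(tag,len(Q),"bar rel hinge",b.round(4),"r",np.hypot(*b).round(4),"theta",th.round(3),"world",w.round(4),(b[1]+.058).round(4))
    print(" rail etc profile |y|<45:")
    m=(abs(q[:,1])<.045)&(q[:,2]>.01)&(r<.18)&(r>.13)&(abs(np.arctan2(q[:,2],-q[:,0])-th)<.5)
    cc=q[m]; 
    if len(cc):
        # rotate to shut coordinates
        x=cc[:,0]*np.cos(th)-cc[:,2]*np.sin(th); z=cc[:,2]*np.cos(th)+cc[:,0]*np.sin(th)
        print("  shut coords x",np.percentile(x,[1,50,99]).round(4),"z",np.percentile(z,[1,50,99]).round(4))
E
python3 bar.py w10 top0 side0 w1
python3 - <<'E'
from h import *
a=np.radians(3.92); th=1.70
plan([.647,-.1447,.36],93.92)
E
```

```text
hinge [ 0.6008 -0.1478]
w10 4080 bar rel hinge [0.0487 0.1846] r 0.191 theta 1.724 world [ 0.6494 -0.1445] 0.2426
 rail etc profile |y|<45:
  shut coords x [-0.1584 -0.1554 -0.1309] z [0.0139 0.0154 0.0243]
top0 333 bar rel hinge [0.048  0.1849] r 0.191 theta 1.72 world [ 0.6487 -0.1446] 0.2429
 rail etc profile |y|<45:
  shut coords x [-0.1609 -0.1558 -0.1367] z [0.0132 0.0166 0.0245]
side0 164 bar rel hinge [0.0494 0.1844] r 0.191 theta 1.728 world [ 0.6501 -0.1445] 0.2424
 rail etc profile |y|<45:
  shut coords x [-0.1593 -0.1531 -0.1305] z [0.0123 0.0158 0.0246]
w1 2265 bar rel hinge [0.0487 0.1846] r 0.1909 theta 1.724 world [ 0.6494 -0.1445] 0.2426
 rail etc profile |y|<45:
  shut coords x [-0.1584 -0.155  -0.1309] z [0.0139 0.0154 0.0243]
t=14.10 cur [ 0.5107 -0.1539  0.3402] [-1.7992e+02 -5.0000e-02  9.3930e+01] q [-25.8  12.8   3.7  81.    0.   60.3] shift [-1.000e-04  1.366e-01 -2.000e-02] turn [-0.0014 -0.0008  0.0001]
```

```bash
python3 -m handwheel '[{"tx":0,"ty":0.02,"tz":-0.01,"ax":0,"ay":0,"az":0,"gripper":0.035},{"tx":0,"ty":0.06,"tz":-0.01,"ax":0,"ay":0,"az":0,"gripper":0.035},{"tx":0,"ty":0.1,"tz":-0.01,"ax":0,"ay":0,"az":0,"gripper":0.035},{"tx":0,"ty":0.13,"tz":-0.01,"ax":0,"ay":0,"az":0,"gripper":0.035},{"tx":0,"ty":0.1387,"tz":-0.008,"ax":0,"ay":0,"az":0,"gripper":0.035},{"tx":0,"ty":0.1387,"tz":0.01,"ax":0,"ay":0,"az":0,"gripper":0.035},{"tx":0,"ty":0.1387,"tz":0.025,"ax":0,"ay":0,"az":0,"gripper":0.035},{"tx":0,"ty":0.1387,"tz":0.0335,"ax":0,"ay":0,"az":0,"gripper":0.035},{"tx":0,"ty":0.1387,"tz":0.0345,"ax":0,"ay":0,"az":0,"gripper":0.035},{"tx":0,"ty":0.1387,"tz":0.0345,"ax":0,"ay":0,"az":0,"gripper":0.035}]'
python3 look.py wrist w11; python3 look.py side s11
```

```text
clock: 15.35
tool_pos: [0.6493, -0.1447, 0.3073]
orientation: [180.0, 0.0, 93.9]
force: [1.1, 0.7, -0.4]
grip_width: 0.411
[ 0.64931913 -0.14468074  0.30731421] [1.79956182e+02 1.89349900e-02 9.39170541e+01] [ 1.09362566  0.74242435 -0.35488466] [-19.8  26.5  19.5  82.9   0.   66.3]
[ 0.64940081 -0.14469216  0.30742632] [1.79943104e+02 2.51264856e-02 9.39192683e+01] [-0.68990943  0.50501659 -0.34593772] [-19.8  26.5  19.5  82.9  -0.   66.3]
```

View pics/w11.png

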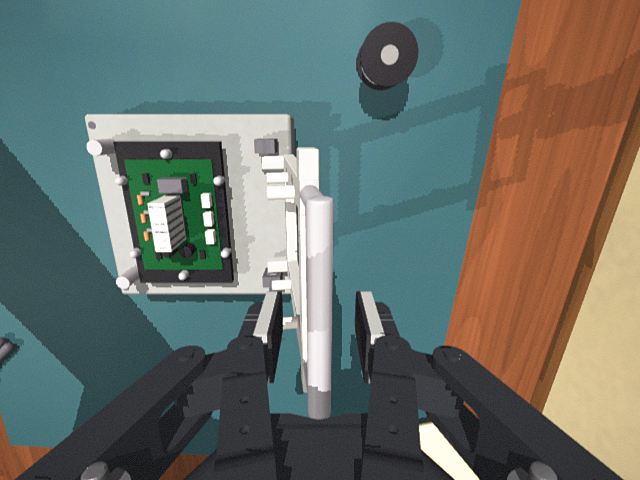

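View pics/s11.png

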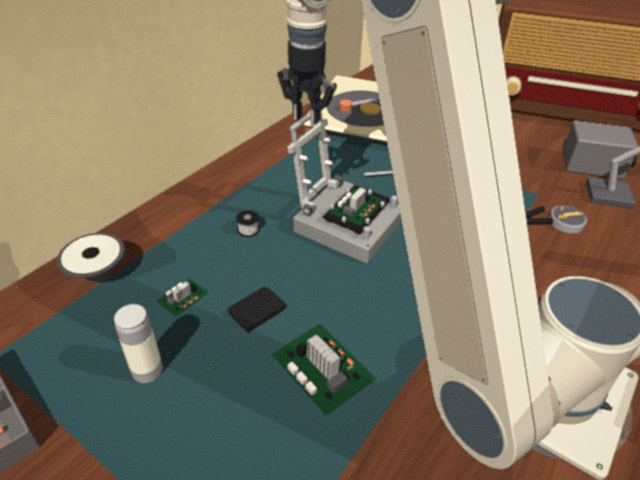

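Fingers straddle the bar (bar at column 318, fingers at 265 and 370). The board sits within all six pins. Close gently on the bar.

```bash
python3 -m handwheel '[{"tx":0,"ty":0,"tz":0,"ax":0,"ay":0,"az":0,"gripper":0.02},{"tx":0,"ty":0,"tz":0,"ax":0,"ay":0,"az":0,"gripper":0.014},{"tx":0,"ty":0,"tz":0,"ax":0,"ay":0,"az":0,"gripper":0.01},{"tx":0,"ty":0,"tz":0,"ax":0,"ay":0,"az":0,"gripper":0.008},{"tx":0,"ty":0,"tz":0,"ax":0,"ay":0,"az":0,"gripper":0.008},{"tx":0,"ty":0,"tz":0,"ax":0,"ay":0,"az":0,"gripper":0.008}]' 25
python3 look.py wrist w12
python3 - <<'E'
import numpy as np
# arc table: shifts in tool y (jig x) and tool z from theta0
th0=1.724
f=lambda t:(-.190*np.cos(t)+.020*np.sin(t), .020*np.cos(t)+.190*np.sin(t))
x0,z0=f(th0)
for t in np.r_[np.arange(1.70,0.05,-.05),0.15,.12,.1,.05,0]:
    x,z=f(t); print("%.2f ty %.4f tz %.4f"%(t,x-x0,z0-z))
E
```

```text
clock: 16.2
tool_pos: [0.6495, -0.1446, 0.3069]
orientation: [180.0, 0.0, 93.9]
force: [0.8, 0.2, 4.7]
grip_width: 0.124
[ 0.64946083 -0.14460288  0.30691536] [1.79972404e+02 7.13556832e-03 9.39250376e+01] [0.81787013 0.19903216 4.73839413] [-19.8  26.5  19.4  82.9   0.   66.3]
1.70 ty -0.0044 tz -0.0011
1.65 ty -0.0138 tz -0.0031
1.60 ty -0.0232 tz -0.0046
1.55 ty -0.0327 tz -0.0057
1.50 ty -0.0423 tz -0.0062
1.45 ty -0.0518 tz -0.0063
1.40 ty -0.0613 tz -0.0059
1.35 ty -0.0709 tz -0.0050
1.30 ty -0.0803 tz -0.0037
1.25 ty -0.0897 tz -0.0019
1.20 ty -0.0990 tz 0.0004
1.15 ty -0.1081 tz 0.0031
1.10 ty -0.1171 tz 0.0063
1.05 ty -0.1260 tz 0.0100
1.00 ty -0.1346 tz 0.0140
0.95 ty -0.1430 tz 0.0185
0.90 ty -0.1512 tz 0.0235
0.85 ty -0.1591 tz 0.0288
0.80 ty -0.1668 tz 0.0345
0.75 ty -0.1741 tz 0.0406
0.70 ty -0.1812 tz 0.0470
0.65 ty -0.1879 tz 0.0538
0.60 ty -0.1943 tz 0.0609
0.55 ty -0.2003 tz 0.0684
0.50 ty -0.2059 tz 0.0761
0.45 ty -0.2111 tz 0.0841
0.40 ty -0.2160 tz 0.0923
0.35 ty -0.2204 tz 0.1008
0.30 ty -0.2244 tz 0.1095
0.25 ty -0.2279 tz 0.1183
0.20 ty -0.2310 tz 0.1274
0.15 ty -0.2336 tz 0.1366
0.10 ty -0.2358 tz 0.1459
0.15 ty -0.2336 tz 0.1366
0.12 ty -0.2350 tz 0.1421
0.10 ty -0.2358 tz 0.1459
0.05 ty -0.2375 tz 0.1553
0.00 ty -0.2388 tz 0.1647
```

View pics/w12.png

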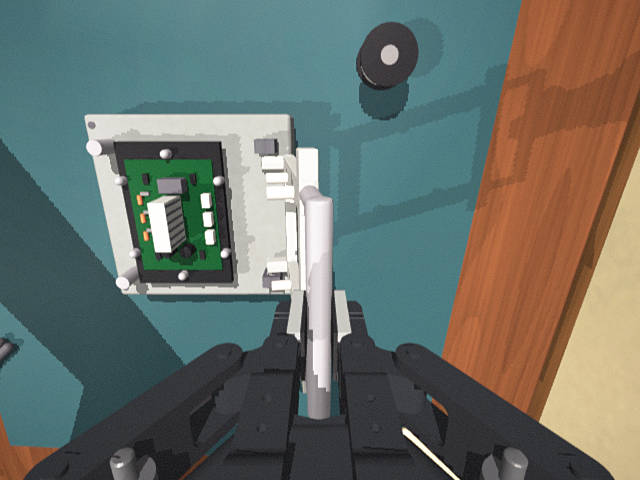

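```bash
python3 -m handwheel '[{"tx":0,"ty":-0.0044,"tz":-0.0011,"ax":0,"ay":0,"az":0,"gripper":0.008},{"tx":0,"ty":-0.0138,"tz":-0.0031,"ax":0,"ay":0,"az":0,"gripper":0.008},{"tx":0,"ty":-0.0232,"tz":-0.0046,"ax":0,"ay":0,"az":0,"gripper":0.008},{"tx":0,"ty":-0.0327,"tz":-0.0057,"ax":0,"ay":0,"az":0,"gripper":0.008},{"tx":0,"ty":-0.0423,"tz":-0.0062,"ax":0,"ay":0,"az":0,"gripper":0.008},{"tx":0,"ty":-0.0518,"tz":-0.0063,"ax":0,"ay":0,"az":0,"gripper":0.008},{"tx":0,"ty":-0.0613,"tz":-0.0059,"ax":0,"ay":0,"az":0,"gripper":0.008},{"tx":0,"ty":-0.0709,"tz":-0.005,"ax":0,"ay":0,"az":0,"gripper":0.008},{"tx":0,"ty":-0.0803,"tz":-0.0037,"ax":0,"ay":0,"az":0,"gripper":0.008},{"tx":0,"ty":-0.0897,"tz":-0.0019,"ax":0,"ay":0,"az":0,"gripper":0.008},{"tx":0,"ty":-0.0945,"tz":-0.0008,"ax":0,"ay":0,"az":0,"gripper":0.008},{"tx":0,"ty":-0.0945,"tz":-0.0008,"ax":0,"ay":0,"az":0,"gripper":0.008}]'
python3 look.py side s13 bar_mid; python3 look.py wrist w13; python3 bar.py w13
python3 - <<'E'
import numpy as np
th0=1.724
f=lambda t:(-.190*np.cos(t)+.020*np.sin(t), .020*np.cos(t)+.190*np.sin(t))
x0,z0=f(1.2243); print(x0-f(th0)[0],f(th0)[1]-z0)
for t in np.r_[np.arange(1.20,0.12,-.05)]:
    x,z=f(t); print("%.2f ty %.4f tz %.4f"%(t,x-x0,z0-z))
E
```

```text
clock: 17.75
tool_pos: [0.5542, -0.1511, 0.3074]
orientation: [-179.9, 0.0, 93.9]
force: [-2.6, -1.1, 4.4]
grip_width: 0.127
[ 0.55422439 -0.15114089  0.30739274] [-1.79908940e+02  3.84619053e-04  9.39018379e+01] [-2.55704039 -1.11517568  4.42730617] [-23.6  17.2   5.1  78.   -0.   62.5]
bar_mid [(0.65, [0.5817, -0.1297, 0.1539], [[326.0, 167.0]])]
[ 0.55457171 -0.15111171  0.30748568] [-1.79920212e+02  1.27372993e-03  9.39115896e+01] [-3.6435185  -0.52793662  5.1324541 ] [-23.6  17.3   5.2  78.   -0.   62.5]
hinge [ 0.6008 -0.1478]
w13 5338 bar rel hinge [-0.0466  0.1853] r 0.1911 theta 1.22 world [ 0.5543 -0.151 ] 0.2433
 rail etc profile |y|<45:
  shut coords x [-0.1587 -0.1568 -0.1345] z [0.0156 0.0224 0.0251]
-0.0944741858244763 -0.0007775979204391048
1.20 ty -0.0045 tz 0.0012
1.15 ty -0.0136 tz 0.0039
1.10 ty -0.0226 tz 0.0071
1.05 ty -0.0315 tz 0.0107
1.00 ty -0.0401 tz 0.0148
0.95 ty -0.0485 tz 0.0193
0.90 ty -0.0567 tz 0.0242
0.85 ty -0.0647 tz 0.0296
0.80 ty -0.0723 tz 0.0353
0.75 ty -0.0797 tz 0.0414
0.70 ty -0.0867 tz 0.0478
0.65 ty -0.0934 tz 0.0546
0.60 ty -0.0998 tz 0.0617
0.55 ty -0.1058 tz 0.0691
0.50 ty -0.1114 tz 0.0769
0.45 ty -0.1167 tz 0.0848
0.40 ty -0.1215 tz 0.0931
0.35 ty -0.1259 tz 0.1016
0.30 ty -0.1299 tz 0.1102
0.25 ty -0.1334 tz 0.1191
0.20 ty -0.1365 tz 0.1282
0.15 ty -0.1392 tz 0.1373
```

View pics/s13.png

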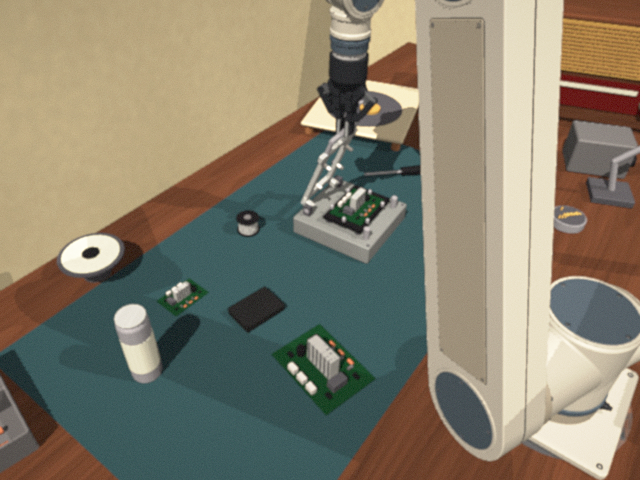

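```bash
python3 -m handwheel '[{"tx":0,"ty":-0.0045,"tz":0.0012,"ax":0,"ay":0,"az":0,"gripper":0.008},{"tx":0,"ty":-0.0136,"tz":0.0039,"ax":0,"ay":0,"az":0,"gripper":0.008},{"tx":0,"ty":-0.0226,"tz":0.0071,"ax":0,"ay":0,"az":0,"gripper":0.008},{"tx":0,"ty":-0.0315,"tz":0.0107,"ax":0,"ay":0,"az":0,"gripper":0.008},{"tx":0,"ty":-0.0401,"tz":0.0148,"ax":0,"ay":0,"az":0,"gripper":0.008},{"tx":0,"ty":-0.0485,"tz":0.0193,"ax":0,"ay":0,"az":0,"gripper":0.008},{"tx":0,"ty":-0.0567,"tz":0.0242,"ax":0,"ay":0,"az":0,"gripper":0.008},{"tx":0,"ty":-0.0647,"tz":0.0296,"ax":0,"ay":0,"az":0,"gripper":0.008},{"tx":0,"ty":-0.0723,"tz":0.0353,"ax":0,"ay":0,"az":0,"gripper":0.008},{"tx":0,"ty":-0.0797,"tz":0.0414,"ax":0,"ay":0,"az":0,"gripper":0.008},{"tx":0,"ty":-0.0867,"tz":0.0478,"ax":0,"ay":0,"az":0,"gripper":0.008},{"tx":0,"ty":-0.0867,"tz":0.0478,"ax":0,"ay":0,"az":0,"gripper":0.008}]'
python3 look.py side s14; python3 look.py wrist w14; python3 bar.py w14
python3 - <<'E'
import numpy as np
f=lambda t:(-.190*np.cos(t)+.020*np.sin(t), .020*np.cos(t)+.190*np.sin(t))
x0,z0=f(.7)
for t in np.r_[np.arange(.68,0.12,-.05),.15]:
    x,z=f(t); print("%.2f ty %.4f tz %.4f"%(t,x-x0,z0-z))
E
```

```text
clock: 19.4
tool_pos: [0.4678, -0.157, 0.2588]
orientation: [-179.9, -0.0, 93.9]
force: [0.6, -1.8, -4.3]
grip_width: 0.129
[ 0.46777004 -0.15704575  0.25881099] [-1.79898864e+02 -2.59385762e-02  9.38979865e+01] [ 0.57768317 -1.75331359 -4.30982794] [-28.3  10.4 -11.3  68.4  -0.   57.8]
[ 0.46797482 -0.15702431  0.25901195] [-1.79894931e+02 -2.85575709e-02  9.39015024e+01] [-1.09577202 -0.75760823 -3.44970357] [-28.3  10.4 -11.2  68.5  -0.   57.8]
hinge [ 0.6008 -0.1478]
w14 5477 bar rel hinge [-0.1332  0.1368] r 0.191 theta 0.694 world [ 0.4679 -0.157 ] 0.1948
 rail etc profile |y|<45:
  shut coords x [-0.1585 -0.1546 -0.13  ] z [0.0156 0.0244 0.0256]
0.68 ty -0.0027 tz 0.0027
0.63 ty -0.0093 tz 0.0096
0.58 ty -0.0155 tz 0.0168
0.53 ty -0.0214 tz 0.0244
0.48 ty -0.0269 tz 0.0322
0.43 ty -0.0319 tz 0.0403
0.38 ty -0.0366 tz 0.0487
0.33 ty -0.0408 tz 0.0572
0.28 ty -0.0446 tz 0.0660
0.23 ty -0.0480 tz 0.0749
0.18 ty -0.0509 tz 0.0840
0.13 ty -0.0534 tz 0.0932
0.15 ty -0.0524 tz 0.0895
```

View pics/w14.png

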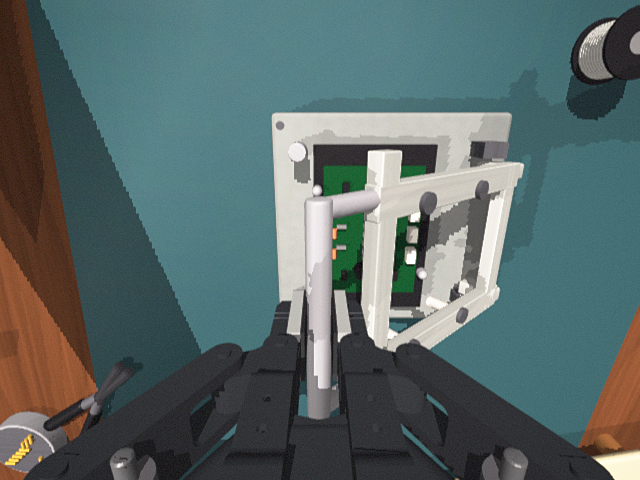

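View pics/s14.png

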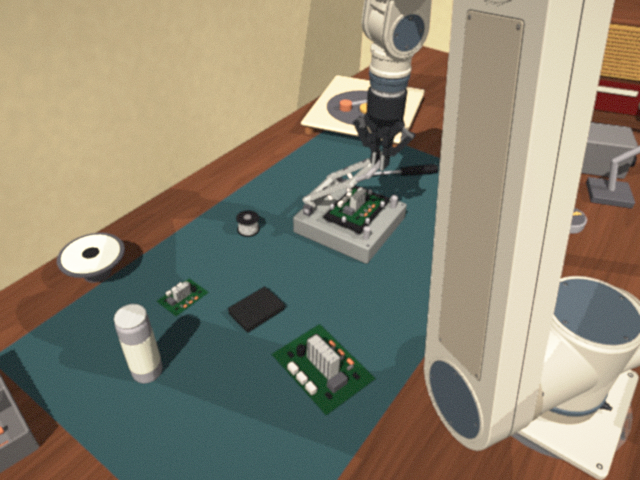

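```bash
python3 -m handwheel '[{"tx":0,"ty":-0.0027,"tz":0.0027,"ax":0,"ay":0,"az":0,"gripper":0.008},{"tx":0,"ty":-0.0093,"tz":0.0096,"ax":0,"ay":0,"az":0,"gripper":0.008},{"tx":0,"ty":-0.0155,"tz":0.0168,"ax":0,"ay":0,"az":0,"gripper":0.008},{"tx":0,"ty":-0.0214,"tz":0.0244,"ax":0,"ay":0,"az":0,"gripper":0.008},{"tx":0,"ty":-0.0269,"tz":0.0322,"ax":0,"ay":0,"az":0,"gripper":0.008},{"tx":0,"ty":-0.0319,"tz":0.0403,"ax":0,"ay":0,"az":0,"gripper":0.008},{"tx":0,"ty":-0.0366,"tz":0.0487,"ax":0,"ay":0,"az":0,"gripper":0.008},{"tx":0,"ty":-0.0408,"tz":0.0572,"ax":0,"ay":0,"az":0,"gripper":0.008},{"tx":0,"ty":-0.0446,"tz":0.066,"ax":0,"ay":0,"az":0,"gripper":0.008},{"tx":0,"ty":-0.048,"tz":0.0749,"ax":0,"ay":0,"az":0,"gripper":0.008},{"tx":0,"ty":-0.0497,"tz":0.08,"ax":0,"ay":0,"az":0,"gripper":0.008},{"tx":0,"ty":-0.0497,"tz":0.08,"ax":0,"ay":0,"az":0,"gripper":0.008}]'
python3 look.py side s15; python3 look.py wrist w15; python3 bar.py w15
```

```text
clock: 21.0
tool_pos: [0.4189, -0.1605, 0.1792]
orientation: [-180.0, -0.0, 93.9]
force: [1.9, -1.3, -3.8]
grip_width: 0.125
[ 0.4188683  -0.1604563   0.17917767] [-1.79961337e+02 -1.63427447e-02  9.39134449e+01] [ 1.94176014 -1.28753913 -3.80092929] [-31.7   9.4 -25.   55.6  -0.   54.4]
[ 0.41889618 -0.16041162  0.17934707] [-1.79958539e+02 -1.72924658e-02  9.39181735e+01] [ 1.29782156 -0.92891    -3.9756313 ] [-31.7   9.4 -25.   55.6  -0.   54.4]
hinge [ 0.6008 -0.1478]
w15 7165 bar rel hinge [-0.1491  0.112 ] r 0.1865 theta 0.539 world [ 0.452 -0.158] 0.17
 rail etc profile |y|<45:
  shut coords x [-0.1792 -0.154  -0.1321] z [-0.0378 -0.0269  0.0436]
```

View pics/w15.png

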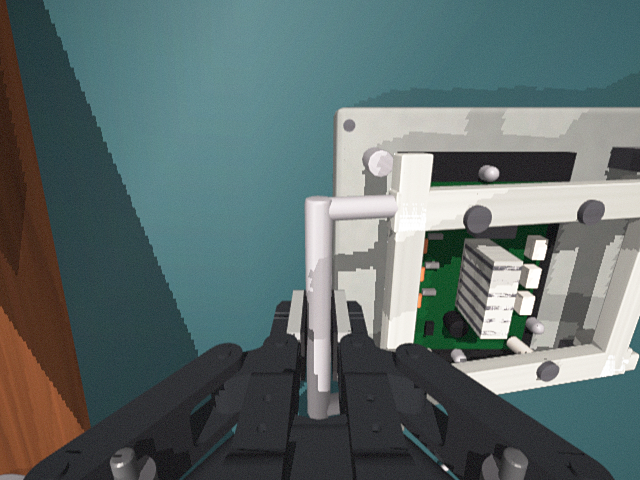

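View pics/s15.png

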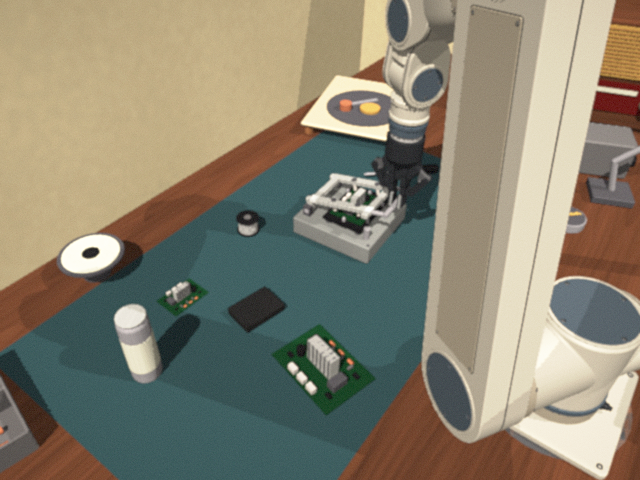

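```bash
python3 -m handwheel '[{"tx":0,"ty":0,"tz":0,"ax":0,"ay":0,"az":0,"gripper":0.016},{"tx":0,"ty":0,"tz":0,"ax":0,"ay":0,"az":0,"gripper":0.02},{"tx":0,"ty":0,"tz":0,"ax":0,"ay":0,"az":0,"gripper":0.02},{"tx":0,"ty":0,"tz":-0.004,"ax":0,"ay":0,"az":0,"gripper":0.02},{"tx":0,"ty":0,"tz":-0.015,"ax":0,"ay":0,"az":0,"gripper":0.02},{"tx":0,"ty":0,"tz":-0.03,"ax":0,"ay":0,"az":0,"gripper":0.02},{"tx":0,"ty":0,"tz":-0.04,"ax":0,"ay":0,"az":0,"gripper":0.02},{"tx":0,"ty":0,"tz":-0.04,"ax":0,"ay":0,"az":0,"gripper":0.0},{"tx":0,"ty":0,"tz":-0.04,"ax":0,"ay":0,"az":0,"gripper":0.0},{"tx":0,"ty":0,"tz":-0.04,"ax":0,"ay":0,"az":0,"gripper":0.0},{"tx":0,"ty":0,"tz":-0.04,"ax":0,"ay":0,"az":0,"gripper":0.0}]'
python3 look.py side s16; python3 look.py wrist w16; python3 bar.py w16
python3 - <<'E'
from h import *
g=dict(np.load("w16.npz")); H=g["hand_eye"]; T=cloud(g,H[:3,:3],H[:3,3]).reshape(-1,3)
m=(abs(T[:,0])<.03)&(abs(T[:,1])<.03)&(T[:,2]>.03)&(T[:,2]<.085)
print(np.percentile(T[m,2],[50,90,99,100]), T[m&(T[:,2]>.06)].min(0),T[m&(T[:,2]>.06)].max(0))
E
```

```text
clock: 22.48
tool_pos: [0.4189, -0.1604, 0.2194]
orientation: [-180.0, -0.0, 93.9]
force: [-1.1, 0.3, -0.3]
grip_width: 0.003
[ 0.41893684 -0.16036318  0.21935195] [-1.79968728e+02 -2.20757428e-02  9.39249817e+01] [-1.12264611  0.33231098 -0.27670391] [-31.7   7.5 -20.9  61.6  -0.   54.4]
[ 0.41895901 -0.16039402  0.21941903] [-1.79975305e+02 -1.75262067e-02  9.39221277e+01] [0.40047486 0.92345714 0.27755777] [-31.7   7.5 -20.9  61.6  -0.   54.4]
hinge [ 0.6008 -0.1478]
w16 1817 bar rel hinge [-0.1826  0.0563] r 0.1911 theta 0.194 world [ 0.4186 -0.1603] 0.1143
 rail etc profile |y|<45:
  shut coords x [-0.158  -0.1511 -0.1294] z [0.0165 0.0249 0.0263]
[0.04587718 0.06222562 0.06766143 0.06918873] [ 0.00749426 -0.01382263  0.06001863] [0.01347658 0.0133395  0.06918873]
```

View pics/w16.png

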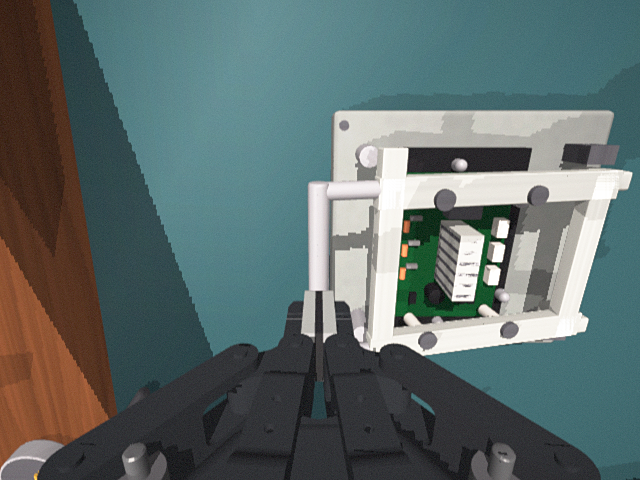

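View pics/s16.png

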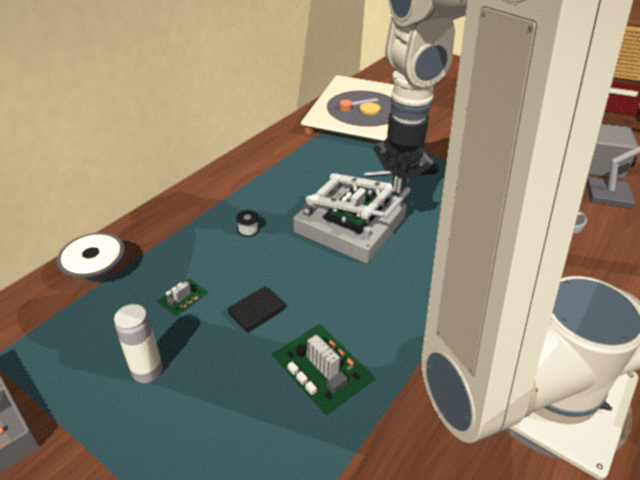

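```bash
python3 -m handwheel '[{"tx":0,"ty":-0.001,"tz":0.01,"ax":0,"ay":0,"az":0,"gripper":0.0},{"tx":0,"ty":-0.002,"tz":0.02,"ax":0,"ay":0,"az":0,"gripper":0.0},{"tx":0,"ty":-0.002,"tz":0.024,"ax":0,"ay":0,"az":0,"gripper":0.0},{"tx":0,"ty":-0.002,"tz":0.027,"ax":0,"ay":0,"az":0,"gripper":0.0},{"tx":0,"ty":-0.002,"tz":0.03,"ax":0,"ay":0,"az":0,"gripper":0.0},{"tx":0,"ty":-0.003,"tz":0.034,"ax":0,"ay":0,"az":0,"gripper":0.0},{"tx":0,"ty":-0.004,"tz":0.037,"ax":0,"ay":0,"az":0,"gripper":0.0},{"tx":0,"ty":-0.004,"tz":0.037,"ax":0,"ay":0,"az":0,"gripper":0.0}]'
python3 look.py wrist w17; python3 bar.py w17
```

```text
clock: 23.58
tool_pos: [0.4149, -0.1606, 0.1825]
orientation: [-180.0, -0.0, 93.9]
force: [0.0, 0.9, -0.6]
grip_width: -0.001
[ 0.41491118 -0.16061587  0.18248733] [-1.79985778e+02 -1.47249821e-02  9.39225828e+01] [ 0.04982976  0.89984209 -0.57800806] [-32.    8.9 -25.2  56.    0.   54.1]
hinge [ 0.6008 -0.1478]
w17 9115 bar rel hinge [-0.1473  0.1215] r 0.191 theta 0.585 world [ 0.4538 -0.1579] 0.1795
 rail etc profile |y|<45:
  shut coords x [-0.1524 -0.1473 -0.1282] z [-0.0533 -0.0432 -0.0341]
```

View pics/w17.png

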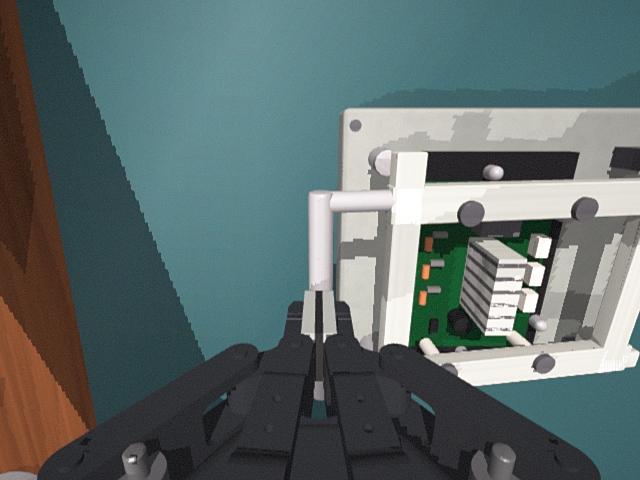

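```bash
sed -i 's/m=(abs(r-.191)<.012)&(abs(q\[:,1\])<.046)&(q\[:,2\]>-.03)&(q\[:,0\]<.1)/m=(abs(r-.191)<.012)\&(q[:,1]>.018)\&(q[:,1]<.046)\&(q[:,2]>0)\&(q[:,2]<.07)\&(q[:,0]<-.16)/' bar.py; python3 bar.py w16 w17
```

```text
hinge [ 0.6008 -0.1478]
w16 1081 bar rel hinge [-0.1826  0.0563] r 0.1911 theta 0.194 world [ 0.4186 -0.1603] 0.1143
 rail etc profile |y|<45:
  shut coords x [-0.158  -0.1511 -0.1294] z [0.0165 0.0249 0.0263]
w17 1429 bar rel hinge [-0.1856  0.0455] r 0.1911 theta 0.135 world [ 0.4156 -0.1605] 0.1035
 rail etc profile |y|<45:
  shut coords x [-0.1578 -0.1515 -0.1302] z [0.0166 0.0249 0.0263]
```

```bash
python3 -m handwheel '[{"tx":0,"ty":0,"tz":0.002,"ax":0,"ay":0,"az":0,"gripper":0.0},{"tx":0,"ty":-0.001,"tz":0.004,"ax":0,"ay":0,"az":0,"gripper":0.0},{"tx":0,"ty":-0.001,"tz":0.006,"ax":0,"ay":0,"az":0,"gripper":0.0},{"tx":0,"ty":-0.001,"tz":0.008,"ax":0,"ay":0,"az":0,"gripper":0.0},{"tx":0,"ty":-0.001,"tz":0.01,"ax":0,"ay":0,"az":0,"gripper":0.0},{"tx":0,"ty":-0.001,"tz":0.01,"ax":0,"ay":0,"az":0,"gripper":0.0}]' 
python3 -m handwheel '[{"tx":0,"ty":0,"tz":0.002,"ax":0,"ay":0,"az":0,"gripper":0.0},{"tx":0,"ty":-0.001,"tz":0.003,"ax":0,"ay":0,"az":0,"gripper":0.0},{"tx":0,"ty":-0.001,"tz":0.003,"ax":0,"ay":0,"az":0,"gripper":0.0}]' 
python3 look.py wrist w18; python3 bar.py w18
```

```text
clock: 24.38
tool_pos: [0.4138, -0.1607, 0.1725]
orientation: [-180.0, -0.0, 93.9]
force: [0.1, -0.6, 1.4]
grip_width: 0.001
clock: 24.75
tool_pos: [0.4134, -0.1608, 0.1698]
orientation: [179.9, -0.0, 93.9]
force: [0.8, 0.5, 3.2]
grip_width: 0.002
[ 0.41338537 -0.16079619  0.16975048] [ 1.79947385e+02 -6.32218522e-03  9.39313663e+01] [0.78340046 0.46168541 3.22178193] [-32.1   9.4 -26.6  53.9   0.   53.9]
hinge [ 0.6008 -0.1478]
w18 1430 bar rel hinge [-0.1882  0.0331] r 0.1911 theta 0.069 world [ 0.413  -0.1607] 0.0911
 rail etc profile |y|<45:
  shut coords x [-0.1608 -0.1515 -0.1301] z [0.0167 0.025  0.0844]
```

View pics/w18.png

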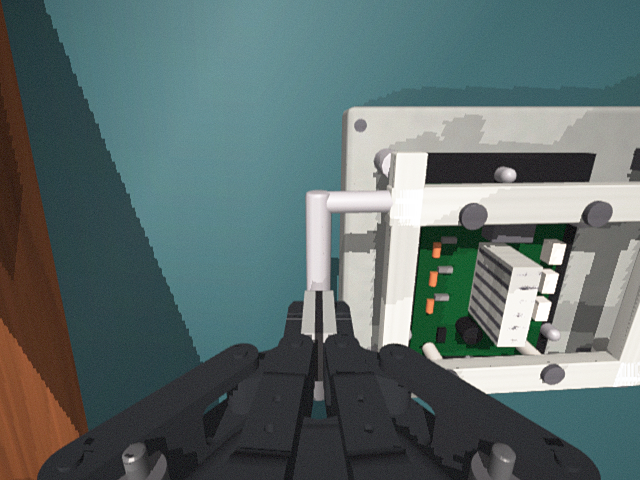

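```bash
cat > ph.py <<'E'
from h import *
import sys
for tag in sys.argv[1:]:
    g=dict(np.load(tag+".npz")); W=cloud(g,g["R"],g["t"]); im=g["img"].astype(int)
    gr=(im[...,1]>im[...,0]*1.5)&(im[...,1]>im[...,2]*1.3)
    a=np.radians(3.92); A=np.array([[np.cos(a),np.sin(a)],[-np.sin(a),np.cos(a)]]); q=(W[...,:2]-[.511,-.154])@A.T
    m=gr&(abs(q[...,0])<.036)&(abs(q[...,1])<.05)&(abs(W[...,2]-.062)<.012)
    Q=np.c_[q[m],W[m][:,2]]; p=np.linalg.lstsq(np.c_[Q[:,:2],np.ones(len(Q))],Q[:,2],rcond=None)[0]
    s=(abs(q[...,0])<.006)&(abs(q[...,1])<.02)&(W[...,2]>.085)&(W[...,2]<.105)
    b=(abs(q[...,0]-.06)<.012)&(abs(abs(q[...,1])-.02)<.015)&(abs(W[...,2]-.045)<.006)
    print(tag,"board top med",np.median(Q[:,2]).round(4),len(Q),"plane",p.round(4),"sink top",np.median(W[s][:,2]).round(4) if s.sum() else None,s.sum(),"base",np.median(W[b][:,2]).round(4) if b.sum() else None)
E
python3 ph.py w10 w16 w17 w18
python3 -m handwheel '[{"tx":0,"ty":0,"tz":0.001,"ax":0,"ay":0,"az":0,"gripper":0.0},{"tx":0,"ty":0,"tz":0.002,"ax":0,"ay":0,"az":0,"gripper":0.0},{"tx":0,"ty":0,"tz":0.002,"ax":0,"ay":0,"az":0,"gripper":0.0}]' 
python3 -m handwheel '[{"tx":0,"ty":0,"tz":0.001,"ax":0,"ay":0,"az":0,"gripper":0.0},{"tx":0,"ty":0,"tz":0.002,"ax":0,"ay":0,"az":0,"gripper":0.0},{"tx":0,"ty":0,"tz":0.002,"ax":0,"ay":0,"az":0,"gripper":0.0}]' 
python3 look.py wrist w19; python3 bar.py w19; python3 ph.py w19
```

```text
w10 board top med 0.0642 4118 plane [-0.0017  0.0002  0.0642] sink top 0.0992 479 base 0.0452
w16 board top med 0.064 4387 plane [ 0.0001 -0.0008  0.0641] sink top 0.099 1131 base 0.045
w17 board top med 0.0641 5513 plane [-0.0005 -0.0002  0.064 ] sink top 0.099 1601 base 0.045
w18 board top med 0.0613 5888 plane [-0.0005 -0.0011  0.0613] sink top 0.0963 1755 base 0.045
clock: 25.18
tool_pos: [0.4131, -0.1608, 0.1677]
orientation: [180.0, -0.0, 93.9]
force: [-0.4, 0.8, 4.1]
grip_width: 0.002
clock: 25.55
tool_pos: [0.4128, -0.1608, 0.1656]
orientation: [-180.0, 0.0, 93.9]
force: [-2.5, -0.0, 4.7]
grip_width: -0.001
[ 0.41277701 -0.16078752  0.16560609] [-1.79957992e+02  1.16515692e-03  9.39218461e+01] [-2.49555333 -0.01736566  4.67015163] [-32.1   9.7 -27.   53.4  -0.   53.9]
hinge [ 0.6008 -0.1478]
w19 1439 bar rel hinge [-0.1889  0.029 ] r 0.1911 theta 0.047 world [ 0.4123 -0.1608] 0.087
 rail etc profile |y|<45:
  shut coords x [-0.1617 -0.1518 -0.1301] z [0.0166 0.0251 0.0846]
w19 board top med 0.06 6051 plane [-0.0002 -0.0013  0.0601] sink top 0.095 1819 base 0.045
```

```bash
python3 -m handwheel '[{"tx":0,"ty":-0.0003,"tz":0.001,"ax":0,"ay":0,"az":0,"gripper":0.0},{"tx":0,"ty":-0.0003,"tz":0.002,"ax":0,"ay":0,"az":0,"gripper":0.0},{"tx":0,"ty":-0.0003,"tz":0.003,"ax":0,"ay":0,"az":0,"gripper":0.0},{"tx":0,"ty":-0.0003,"tz":0.0036,"ax":0,"ay":0,"az":0,"gripper":0.0},{"tx":0,"ty":-0.0003,"tz":0.0036,"ax":0,"ay":0,"az":0,"gripper":0.0}]' 
python3 look.py wrist w20; python3 bar.py w20; python3 ph.py w20
```

```text
clock: 26.22
tool_pos: [0.4122, -0.1608, 0.162]
orientation: [-179.9, 0.0, 93.9]
force: [-3.6, 0.5, 5.5]
grip_width: -0.0
[ 0.41224446 -0.16083213  0.16204645] [-1.79930485e+02  1.07855893e-02  9.39160913e+01] [-3.61375493  0.46230928  5.4844393 ] [-32.2   9.8 -27.4  52.8  -0.   53.9]
hinge [ 0.6008 -0.1478]
w20 1447 bar rel hinge [-0.1894  0.0254] r 0.1911 theta 0.028 world [ 0.4118 -0.1608] 0.0834
 rail etc profile |y|<45:
  shut coords x [-0.1616 -0.152  -0.1304] z [0.017  0.0251 0.0845]
w20 board top med 0.059 6149 plane [-0.0003 -0.0019  0.059 ] sink top 0.0939 1856 base 0.045
```

```bash
python3 -m handwheel '[{"tx":0,"ty":0,"tz":0.001,"ax":0,"ay":0,"az":0,"gripper":0.0},{"tx":0,"ty":0,"tz":0.002,"ax":0,"ay":0,"az":0,"gripper":0.0},{"tx":0,"ty":0,"tz":0.003,"ax":0,"ay":0,"az":0,"gripper":0.0},{"tx":0,"ty":0,"tz":0.0036,"ax":0,"ay":0,"az":0,"gripper":0.0},{"tx":0,"ty":0,"tz":0.0036,"ax":0,"ay":0,"az":0,"gripper":0.0}]' 
python3 -m handwheel '[{"tx":0,"ty":0,"tz":0.0005,"ax":0,"ay":0,"az":0,"gripper":0.0},{"tx":0,"ty":0,"tz":0.0005,"ax":0,"ay":0,"az":0,"gripper":0.0},{"tx":0,"ty":0,"tz":0.0005,"ax":0,"ay":0,"az":0,"gripper":0.0}]'
python3 look.py wrist w21; python3 bar.py w21; python3 ph.py w21
```

```text
clock: 26.9
tool_pos: [0.4119, -0.1608, 0.1586]
orientation: [-179.9, 0.0, 93.9]
force: [-7.4, -0.2, 10.7]
grip_width: -0.001
clock: 27.28
tool_pos: [0.4118, -0.1608, 0.1583]
orientation: [-179.9, 0.0, 93.9]
force: [-8.0, -0.1, 13.1]
grip_width: -0.003
[ 0.41183379 -0.16084021  0.15826819] [-1.79887547e+02  3.01514677e-02  9.39065579e+01] [-8.0147648  -0.09854895 13.08304307] [-32.2  10.  -27.8  52.2  -0.1  53.9]
hinge [ 0.6008 -0.1478]
w21 1457 bar rel hinge [-0.1899  0.0217] r 0.1911 theta 0.009 world [ 0.4113 -0.1608] 0.0797
 rail etc profile |y|<45:
  shut coords x [-0.1615 -0.1523 -0.1303] z [0.0169 0.0251 0.0846]
w21 board top med 0.058 6266 plane [-0.0005 -0.0014  0.058 ] sink top 0.093 1930 base 0.045
```

```bash
python3 -m handwheel '[{"tx":0,"ty":-0.0005,"tz":0.0005,"ax":0,"ay":0,"az":0,"gripper":0.0},{"tx":0,"ty":-0.001,"tz":0.001,"ax":0,"ay":0,"az":0,"gripper":0.0},{"tx":0,"ty":-0.001,"tz":0.001,"ax":0,"ay":0,"az":0,"gripper":0.0},{"tx":0,"ty":-0.001,"tz":0.001,"ax":0,"ay":0,"az":0,"gripper":0.0}]'
python3 look.py wrist w22; python3 bar.py w22; python3 ph.py w22
```

```text
clock: 27.82
tool_pos: [0.4116, -0.1609, 0.1578]
orientation: [180.0, 0.0, 93.9]
force: [-5.6, 1.9, 17.4]
grip_width: -0.002
[ 0.41159168 -0.16091471  0.1578477 ] [1.79985975e+02 4.07053177e-02 9.39247533e+01] [-5.61093568  1.86652502 17.36918326] [-32.2  10.  -27.9  52.   -0.   53.8]
hinge [ 0.6008 -0.1478]
w22 1453 bar rel hinge [-0.1899  0.0213] r 0.1911 theta 0.007 world [ 0.4113 -0.1608] 0.0793
 rail etc profile |y|<45:
  shut coords x [-0.1616 -0.1523 -0.1302] z [0.017  0.0252 0.0846]
w22 board top med 0.058 6241 plane [-0.0007 -0.0015  0.058 ] sink top 0.0929 1925 base 0.0451
```

```bash
python3 -m handwheel '[{"tx":0,"ty":-0.0005,"tz":0.0004,"ax":0,"ay":0,"az":0,"gripper":0.0},{"tx":0,"ty":-0.0005,"tz":0.0004,"ax":0,"ay":0,"az":0,"gripper":0.0},{"tx":0,"ty":-0.0005,"tz":0.0004,"ax":0,"ay":0,"az":0,"gripper":0.0},{"tx":0,"ty":-0.0005,"tz":0.0004,"ax":0,"ay":0,"az":0,"gripper":0.0},{"tx":0,"ty":-0.0005,"tz":0.0004,"ax":0,"ay":0,"az":0,"gripper":0.0},{"tx":0,"ty":-0.0005,"tz":0.0004,"ax":0,"ay":0,"az":0,"gripper":0.0},{"tx":0,"ty":-0.0005,"tz":0.0004,"ax":0,"ay":0,"az":0,"gripper":0.0},{"tx":0,"ty":-0.0005,"tz":0.0004,"ax":0,"ay":0,"az":0,"gripper":0.0}]'
python3 look.py wrist w23; python3 bar.py w23; python3 ph.py w23; python3 look.py side s23; python3 look.py top t23 spool can driver
```

```text
clock: 28.88
tool_pos: [0.4114, -0.1609, 0.1577]
orientation: [179.9, 0.0, 93.9]
force: [-4.6, 3.0, 21.0]
grip_width: 0.001
[ 0.41144329 -0.16091691  0.15774942] [1.79924742e+02 4.29303117e-02 9.39364213e+01] [-4.61659344  3.04306859 21.0085065 ] [-32.3   9.9 -28.   52.    0.   53.8]
hinge [ 0.6008 -0.1478]
w23 1467 bar rel hinge [-0.1899  0.0212] r 0.1911 theta 0.007 world [ 0.4113 -0.1608] 0.0792
 rail etc profile |y|<45:
  shut coords x [-0.1615 -0.1522 -0.1306] z [0.0171 0.0251 0.0846]
w23 board top med 0.058 6223 plane [-0.0013 -0.0013  0.058 ] sink top 0.0929 1939 base 0.045
[ 0.41144797 -0.16093457  0.15777101] [1.79922133e+02 4.53746995e-02 9.39323329e+01] [-4.69499441  4.14167087 20.86861872] [-32.3   9.9 -28.   52.    0.   53.8]
[ 0.41143695 -0.16093911  0.15774056] [1.79924454e+02 4.36095008e-02 9.39323750e+01] [-5.78362468  3.15565584 19.71828937] [-32.3   9.9 -28.   52.    0.   53.8]
spool [(0.58, [0.6959, 0.0037, 0.0365], [[306.0, 160.0]])]
can [(0.86, [0.5782, 0.3829, 0.1399], [[113.0, 201.0]])]
driver [(0.67, [0.5055, -0.435, 0.0236], [[505.0, 250.0]])]
```

View pics/w23.png

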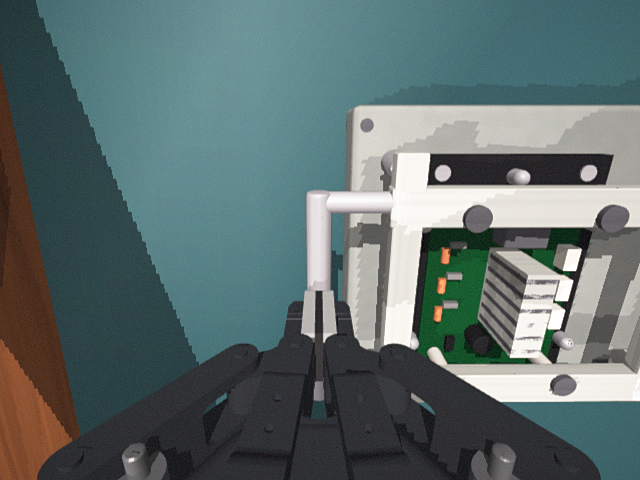

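View pics/s23.png

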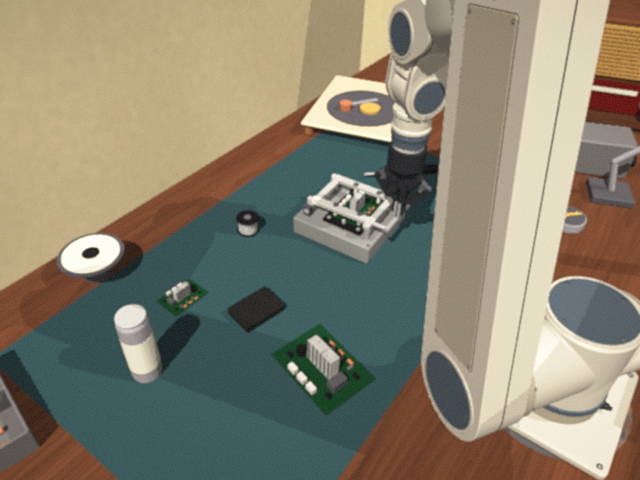

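```bash
python3 - <<'E'
from h import *
print(env.close_job())
E
```

```text
the job is handed in; nothing more can be done
None
```

The middle-sized board is lying flat in the jig's nest, and the arm is still holding the pressure frame down. I handed the job in at about 29 s.

I picked the board up by its heat sink and laid it between the six pins with its connectors towards the hinge. I swung the frame down by its pinched bar at about 0.4 rad/s. Then I let go, closed the fingers and pushed on top of the bar.

Last checks, taken while still pushing:
- **Nest plate:** the board's top face went from 64.1 mm to 58.0 mm, so about 6 mm. It stayed at 58.0 mm while the push rose from 13 to about 21 N, so the plate is on its stops.
- **Frame:** its angle measured about 0.007 rad and held steady over the last second of pushing.
- **Bystanders:** the spool and can were within about 2 mm of their first positions, and the screwdriver within about 4 mm. That is no more than the detector's error, and the arm never touched them.

One thing I could not remove is a sideways force of about 5 N on the fingertips from rubbing on the bar. Nothing slipped. No other check failed, apart from two frame angles measured wrongly while the fingers hid the bar; I took one from the arm pose instead and re-measured the other.

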